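Lock the model, then hold the articulator's upper arm level over it for plastering

TASK

First turn the red turnbutton on the articulator's lower frame fully across the edge of the carrier, so that the dental model is locked for plastering. Then take the loose upper arm by its balance point (the black-ribbed finger grip on its spine), lift it level and hold it level and still over the lower frame the way it will sit later: round mounting plate centred over the model, hinge bar over the two hinge posts, its underside two to three centimetres above the post tops. Finish while holding it there, touching neither model nor posts with it, and leave the carrier, bowl, spatula and gauge where they are.

Things in the scene. Friction and masses are not known exactly. Their poses are not given: they have to be found in the camera images.
- lower_frame: dark grey lower frame of a dental articulator, fixed. Origin on the surface, to lie under the upper arm's balance point at the end; x to its rear, y to its left, z up. Bed x -116..20, y +-50 mm, top z 16. Hinge posts 18 mm square at (36, +-50), 14 mm balls on top to z 87. Carrier centred at (-56, 0) under two hooks on its left edge; ear at right with the turnbutton, pivot (-56, -70)
- hinge_posts_mid (a point): point half way between the tops of the two hinge posts, at (36, 0, 87) mm in the lower frame; axes as the lower frame
- turnbutton (a joint): angle of the red turnbutton about its upright pivot: 0 = open, tongue pointing to the rear (lower frame's +x); turns anticlockwise seen from above to a stop at 1.571 = locked, tongue along the lower frame's +y across the carrier's right edge. Light friction (0.04 N m) keeps it where it is left. Starts between 0 and 0.35
- turnbutton_grip (a point): middle of the turnbutton's upright grip wing, on the pivot axis, 43.5 mm above the surface. Wing: flat bar 30 mm long (point's x, also the tongue's direction), 12 mm thick, from 29.5 to 53.5 mm above the surface. Tongue below it, as thick, 23.5 to 29.5 mm up, reaching 36 mm out; round boss below to 23 mm. The model's side is 39 mm from the pivot axis
- carrier: steel carrier plate 70 x 82 x 6 mm with a white plaster model of a dental arch fixed on it (60 x 62 mm, highest teeth 59 mm above the surface); loose, 0.49 kg. Origin at the centre of its underside, 16 mm above the surface; axes as the lower frame
- model_center (a point): centre of the model on the level of its highest teeth, 59 mm above the surface
- upper_arm: loose T-shaped upper arm, 163 x 132 x 62 mm, 0.27-0.49 kg, standing level. Origin under its balance point at underside level; x along the spine to the rear (hinge bar), z up. Spine 12 mm wide, z 22..36, x -103..43. Brass mounting plate 50 mm across, 6 thick, at x -56, screw head to z 44. Hinge bar 14 mm at x 36, z 29; housings 26 x 22 mm at (36, +-50), z 0..37. Pin at x -102 to z 62
- balance_point (a point): the upper arm's balance point: middle of its spine at the black-ribbed finger grip (26 mm long), 29 mm above the arm's underside, 36 mm in front of the hinge bar; axes as the upper arm. Beside the spine it is free here, from the mounting plate (31 mm forward, only 6 mm high) to the hinge bar (29 mm rearward)
- mounting_plate (a point): centre of the mounting plate's underside, 56 mm in front of the balance point; axes as the upper arm
- hinge_bar_mid (a point): middle of the hinge bar, on the level of the arm's underside, 36 mm behind the balance point; axes as the upper arm
- bowl: green mixing bowl 68 mm across, 36 mm high, bystander; origin at the centre of its underside
- spatula: plaster spatula 180 mm long with brown handle, lying, bystander; origin at its middle
- gauge: spring thickness gauge 96 x 43 x 7 mm, lying, bystander; origin at its middle

How it is judged:
On the way, in this order (a step that is already met when the one before it is completed fails the run):
1. the turnbutton is turned fully across the carrier's edge while the upper arm still stands on the surface (value of joint turnbutton above 1.4 rad and distance of upper_arm from where it was at the start of the episode below 0.02 m), for 0.2 s.
2. the upper arm is lifted off the surface by its balance point (height (world z) of balance_point above 0.06 m and contact force between the fingers and upper_arm above 1 N and x of the grasp point in the frame of upper_arm between -0.018 and 0.018 m), for 0.2 s.
At the end, for the whole second after the job is handed in: Turnbutton over 1.40 rad; carrier moved under 6 mm; upper arm in the fingers within 18 mm of its balance point, level within 4 degrees, still, touching neither model nor frame, plate within 12 mm over the model, hinge bar within 12 mm over the posts' middle, underside 10-42 mm above the post tops (value of joint turnbutton above 1.4 rad and horizontal distance between mounting_plate and model_center below 0.012 m and horizontal distance between hinge_bar_mid and hinge_posts_mid below 0.012 m and z of hinge_bar_mid in the frame of hinge_posts_mid between 0.01 and 0.042 m and angle between upper_arm's own z axis and vertical below 0.07 rad and x of the grasp point in the frame of upper_arm between -0.018 and 0.018 m and contact force between the fingers and upper_arm above 1 N and contact force between upper_arm and lower_frame below 0.2 N and contact force between upper_arm and carrier below 0.2 N and linear speed of upper_arm below 0.02 m/s and distance of carrier from where it was at the start of the episode below 0.006 m); the arm keeps its last pose, push and grip.
It fails at once if the upper arm is tipped by more than 17 degrees (angle between upper_arm's own z axis and vertical above 0.3 rad).
It fails at once if the upper arm knocks against the model or the lower frame (contact force between upper_arm and carrier above 2 N or contact force between upper_arm and lower_frame above 2 N).
It fails at once if the carrier with the model is shifted by more than 8 mm (distance of carrier from where it was at the start of the episode above 0.008 m).
It fails at once if bowl, spatula or gauge is pushed by more than 20 mm (distance of any of bowl, spatula, gauge from where it was at the start of the episode above 0.02 m).
It also fails if it takes over 53 s, if anything falls off the work surface, if the arm or the gripper's body presses on something with over 40 N, if the wrist force passes 120 N, or if a joint passes its speed limit or range.

ROBOT

A 6-joint arm with a two-finger parallel gripper is mounted at the origin on a cart in front of the work surface, level with it; the furniture and walls round the work are solid. World frame = base frame: x ahead of the robot, y to its left, z up, the work surface at z = 0. Lengths are in m, angles in rad, forces in N, time in s.
With the tool pointing down it reaches from about 0.25 to 0.8 m from the base axis. Payload 8.5 kg.
Tool frame: the origin (TCP) lies between the finger pads; the fingertips stand 19 mm ahead of it and the grasp point (between the pads) is the TCP; z points along the fingers, y is the direction in which the jaws open and shut (so a half turn about z gives the same grasp; the last joint's range is limited). The gripper opens to 85 mm and grips with 20 to 120 N. Pads are 22 mm wide; open, the fingers measure 114 mm over their backs; the gripper's body (76 mm by 85 mm) begins 54 mm behind the grasp point. The pads swing forward as they close: fully open they stand 13 mm farther back than shut.
Start: joints at [1.286, 0.238, -0.013, 1.319, 0, 1.571], TCP at [0.147, 0.504, 0.25] pointing down, gripper open.
Joint ranges: [-2.66, 2.66], [-1.03, 1.9], [-1.14, 1.46], [-1.82, 2.27], [-1.45, 1.34], [-3.14, 3.14]. Speed limits (rad/s): [2.22, 2.22, 2.79, 3.14, 3.14, 3.14].

INTERFACE

Orientations are given as a rotation vector (axis times angle).
In Python, from station import sense, cams, arm gives the robot as it stands.
- The arm moves only by the tool move_arm, never from a script. Its argument "moves" is a list of rows, each an object of numbers: "x", "y", "z": the shift along the tool's x, y, z in cm; "wx", "wy", "wz": the turn, a rotation vector about the tool's x, y, z in rad; "grip": the opening, from 0 (shut) to 1 (fully open). In form: [{"x": .., "y": .., "z": .., "wx": .., "wy": .., "wz": .., "grip": ..}, ...]. A call has exactly 8 rows; each row is the pose to reach, as a shift and turn from the pose commanded when the call began, along the tool's axes at that moment; what a row does not reach only later rows make up. A row lasts 1/12 s, in which the tool goes at most 41.7 mm and 7.16 degrees, less where a joint would pass 70% of its speed; a pose out of reach is approached as far as the arm can. A call with a gripper value outside its range is refused whole. The fingers move at their own pace and stop on an object; "newtons" is the grip in N (left out, the last holds). Time passes only in rows, so rows that repeat a pose let the fingers close, or fill a call up. It gives the time, the measured TCP pose, the force and the opening at its end, in the units of the state.
- sense(): the state, without advancing time (a new reading comes with each control period).
- cams.read_camera(name): name is "scene" or "top" or "wrist"; returns the picture (384x512x3 uint8, red, green, blue); there is no depth.
- cams.camera_params(name): a dict with "fx", "fy", "cx", "cy" (pixels), "dist" ([k1, k2, p1, p2, k3] as OpenCV has them; the pictures are not rectified), "R" (3x3) and "t" (3): a world point X has camera coordinates R X + t. Camera axes: x right, y down, z forward; pixel columns grow to the right and rows downward; lengths in m; the calibration is good to about 2 mm. A picture is of the moment at which its call begins: read the wrist's pose just before it. camera_params takes no time and is no camera call; for the wrist camera it gives the pose at the moment of the call.
- arm.finish_job(): hands the job in, once; it reports no verdict.
Trained networks look in the newest picture that a camera, given by its name, has taken for a name from the list of things; names that differ only in an ending like _2 or _b are one class to them, and where a whole thing is asked for, a point or a joint stands for the part that bears it (a point fixed in the world has none). Each returns a list of dicts, best first, with "conf" (0 to 1); they miss things now and then, are a little off and sometimes report something else, mostly with a low value. They report only what shows in the picture. A call takes as long as a camera call.
- cams.search_frame(camera, query): "extent" ([left, top, right, bottom] in pixels, round what is visible of it).
- cams.outline_of(camera, query): "region" (384x512 bool, what is visible of it) and "extent" ([left, top, right, bottom] in pixels, round what is visible of it).
The state is a dict: "time_s": time; "joint_positions": joint angles; "joint_vel": joint speeds; "joint_torque": joint torques, N m; "ee_pos": TCP position; "orientation": TCP orientation; "force": force on the tool from outside, world axes, zero at the start; "wrist_torque": the same for the moment, N m; "finger_gap": finger opening in m.
Only numpy, scipy, OpenCV 4.12 (cv2) and the standard library are available. Lean on these libraries where they do the work, as an engineer would, in place of code of your own. Each camera call takes 0.05 s, during which the arm holds its last target.

## Working session

There is one attempt and no reset: what is moved stays moved. The work goes in short steps, Python scripts to look and compute and a tool call to move; the robot and the scene stay as the last step left them, time stands still between calls to the robot, and variables do not carry over. Pictures are saved under pics/ and viewed, and the job is handed in when it is done.

Besides the shell and the picture viewer there is one more tool, called after ">>>" by a JSON object that holds its "op" and its "data", one argument or row to a line. move_arm: Moves the arm, as the interface text tells. Its arguments: {"type":"object","properties":{"moves":{"type":"array"},"newtons":{"type":"number"}},"required":["moves"]}

```bash
mkdir -p pics; ls
python3 - <<'E'
from station import sense,cams,arm
import cv2
s=sense();print(s)
for n in ["scene","top","wrist"]:
    im=cams.read_camera(n);cv2.imwrite(f"pics/a_{n}.png",im[:,:,::-1]);p=cams.camera_params(n);print(n,p)
E
```

```text
pics
{'time_s': 0.0, 'joint_positions': array([ 1.28598431e+00,  2.38785257e-01, -1.42838304e-02,  1.31918906e+00,
       -3.63581970e-06,  1.57079813e+00]), 'joint_vel': array([-0.00272182, -0.00041387,  0.00134605,  0.00081446,  0.00043161,
       -0.00036252]), 'joint_torque': array([ 1.36919251e-03, -5.38775396e+01,  3.46432579e+01,  1.84099842e-02,
        1.34055840e-04, -1.19317122e-05]), 'ee_pos': array([0.14740197, 0.50346733, 0.24966374]), 'orientation': array([-4.45844831e-01, -3.10958851e+00,  2.27364566e-03]), 'force': array([ 0.18884724, -0.49721534, -0.01057313]), 'wrist_torque': array([-0.00672024,  0.02761481,  0.03376608]), 'finger_gap': 0.08539954270504312}
scene {'fx': 380.9636765647264, 'fy': 380.9636765647264, 'cx': 251.86480715892688, 'cy': 186.91660114651464, 'dist': array([-0.05389154,  0.        ,  0.        ,  0.        ,  0.        ]), 'R': array([[ 0.7255248 , -0.68817479, -0.00540612],
       [-0.36039521, -0.37323966, -0.85487277],
       [ 0.5862841 ,  0.62217973, -0.51880953]]), 't': array([-0.34317572,  0.29060793,  0.51541311])}
top {'fx': 476.7608256964671, 'fy': 476.7608256964671, 'cx': 258.88272991905336, 'cy': 183.49334635577472, 'dist': array([-0.1914492,  0.       ,  0.       ,  0.       ,  0.       ]), 'R': array([[-0.01063531, -0.99988703,  0.0106219 ],
       [-0.99031148,  0.00906144, -0.13856793],
       [ 0.13845602, -0.0119927 , -0.99029597]]), 't': array([0.08691815, 0.55270512, 1.00441143])}
wrist {'fx': 316.0997178331244, 'fy': 316.0997178331244, 'cx': 253.29150327629335, 'cy': 188.97076658350448, 'dist': array([-0.08038411,  0.        ,  0.        ,  0.        ,  0.        ]), 'R': array([[ 0.28140549,  0.95958807, -0.00130123],
       [ 0.90664794, -0.26543578,  0.32792278],
       [ 0.3143254 , -0.09345903, -0.94470363]]), 't': array([-0.52401109, -0.04263077,  0.38098404])}
```

View pics/a_top.png

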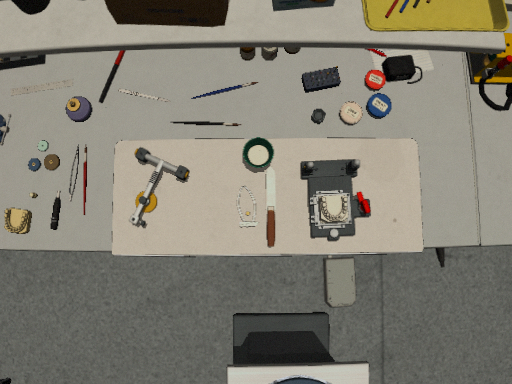

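View pics/a_scene.png

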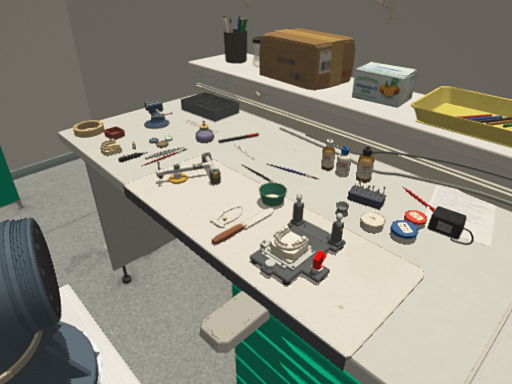

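View pics/a_wrist.png

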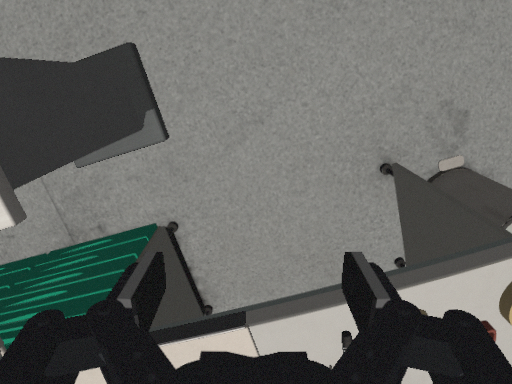

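```bash
cat > h.py <<'E'
import numpy as np,cv2
from station import sense,cams,arm
from scipy.spatial.transform import Rotation as Rn
from scipy.optimize import least_squares
def proj(p,X):
    X=np.atleast_2d(np.asarray(X,float))
    rv=cv2.Rodrigues(p["R"])[0]
    K=np.array([[p["fx"],0,p["cx"]],[0,p["fy"],p["cy"]],[0,0,1]])
    return cv2.projectPoints(X,rv,np.asarray(p["t"],float),K,p["dist"])[0][:,0]
def ray(p,uv,z):
    K=np.array([[p["fx"],0,p["cx"]],[0,p["fy"],p["cy"]],[0,0,1]])
    u=cv2.undistortPoints(np.array([[uv]],float),K,p["dist"])[0,0]
    d=p["R"].T@np.array([u[0],u[1],1]);c=-p["R"].T@p["t"]
    return c+d*(z-c[2])/d[2]
def pose2(x,y,th,P):
    c,s=np.cos(th),np.sin(th);P=np.atleast_2d(P)
    return np.c_[x+c*P[:,0]-s*P[:,1],y+s*P[:,0]+c*P[:,1],P[:,2]]
def fit(obs,x0):
    # obs list of (camparams, P local, uv)
    def f(v): return np.concatenate([(proj(p,pose2(*v,P))[0]-uv) for p,P,uv in obs])
    r=least_squares(f,x0,loss='soft_l1',x_scale=[.01,.01,.1]);return r.x,f(r.x).reshape(-1,2)
E
python3 - <<'E'
from h import *
im=cv2.imread("pics/a_top.png")
a=cv2.resize(im[135:240,120:205],None,fx=7,fy=5.6 and 5.6,interpolation=cv2.INTER_CUBIC) if 0 else cv2.resize(im[140:235,120:200],None,fx=6,fy=6,interpolation=cv2.INTER_CUBIC)
b=cv2.resize(im[150:245,295:380],None,fx=6,fy=6,interpolation=cv2.INTER_CUBIC)
cv2.imwrite("pics/b1.png",a);cv2.imwrite("pics/b2.png",b)
for n in ["upper_arm","turnbutton","carrier","lower_frame","mounting_plate"]:
    r=cams.outline_of("top",n)
    for q in r[:2]:
        m=q["region"];ys,xs=np.nonzero(m);print(n,q["conf"],q["extent"],m.sum(),xs.mean(),ys.mean())
E
```

```text
upper_arm 0.7 [128.8, 146.5, 189.8, 223.4] 1096 152.15054744525548 183.80839416058393
upper_arm 0.53 [312.6, 191.7, 350.0, 228.3] 1067 332.67572633552015 208.7685098406748
turnbutton 0.48 [358.8, 192.6, 368.7, 213.1] 162 362.95061728395063 203.54320987654322
carrier 0.96 [312.7, 191.1, 352.4, 225.3] 1182 332.8714043993232 208.81133671742808
lower_frame 0.73 [303.2, 156.0, 368.5, 241.2] 3015 333.30149253731344 192.26235489220565
mounting_plate 0.75 [129.0, 147.0, 189.8, 227.4] 1209 152.89578163771714 183.05128205128204
```

View pics/b1.png

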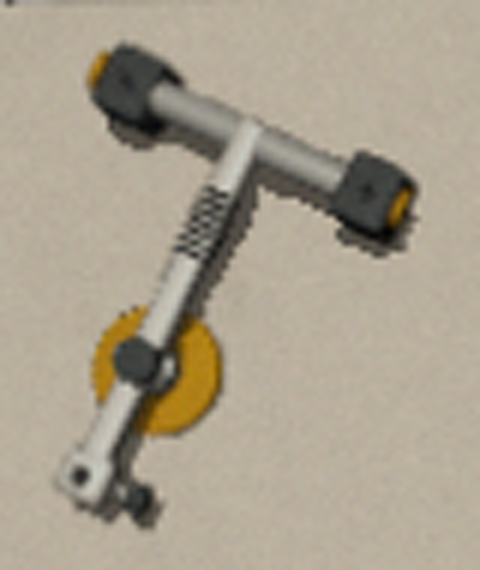

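View pics/b2.png

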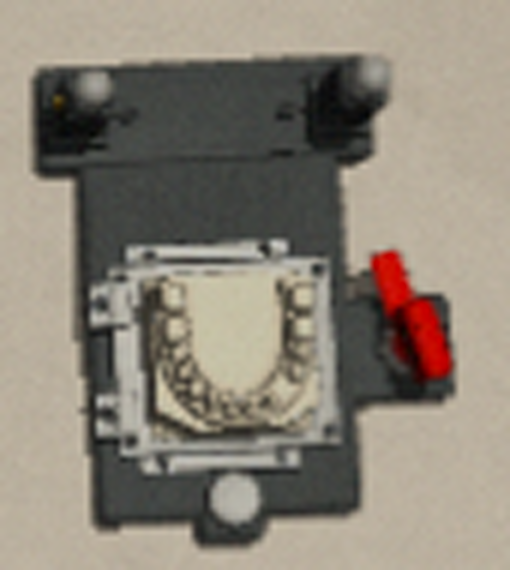

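```bash
cat > fit1.py <<'E'
from h import *
p=cams.camera_params("top")
A=lambda x,y:np.array([x/6-.42+120,y/6-.42+140]);B=lambda x,y:np.array([x/6-.42+295,y/6-.42+150])
m=lambda *a:np.array(a)/1000
lf=[(p,m(36,50,80),B(93,87)),(p,m(36,-50,80),B(370,78)),(p,m(-116,-50,16),B(357,510)),(p,m(-116,50,16),B(98,525)),
(p,m(-21,41,22),B(118,268)),(p,m(-21,-41,22),B(327,258)),(p,m(-91,-41,22),B(340,440)),(p,m(-91,41,22),B(125,455))]
ua=[(p,m(36,50,37),A(133,80)),(p,m(36,-50,37),A(375,190)),(p,m(-56,0,44),A(138,360)),(p,m(0,0,36),A(203,222)),(p,m(-102,0,62),A(82,476))]
if __name__=="__main__":
    print("cam",-p["R"].T@p["t"])
    for o,x0 in ((lf,[.55,-.17,0]),(ua,[.55,.2,-.4])):
        v,r=fit(o,x0);print(v);print(r.round(1).tolist())
E
python3 fit1.py
```

```text
cam [0.40920782 0.09394563 1.07032856]
[ 0.55365303 -0.07846786  0.03634869]
[[0.1, 0.2], [0.4, -0.3], [1.4, 0.1], [0.0, -0.0], [-1.5, -0.3], [0.0, -0.3], [0.0, 0.6], [-0.7, 0.0]]
[ 0.5706001   0.31165872 -0.41843787]
[[-0.3, 0.5], [-0.4, -0.3], [0.7, 0.1], [1.2, 0.3], [-0.8, -0.6]]
```

```bash
cat >> h.py <<'E'
LF=(0.55365,-0.07847,0.0363)
UA=(0.5706,0.3117,-0.4184)
def Rdown(h): # tool y heading h, z down
    y=np.array([np.cos(h),np.sin(h),0]);z=np.array([0,0,-1.]);return np.c_[np.cross(y,z),y,z]
def plan(pos,h,n=8,base=None):
    s=sense();p0,R0=(s["ee_pos"],Rn.from_rotvec(s["orientation"]).as_matrix()) if base is None else base
    d=R0.T@(np.asarray(pos)-p0)*100;w=Rn.from_matrix(R0.T@Rdown(h)).as_rotvec()
    print("tot cm",d.round(2),"w",w.round(3),"at",p0.round(4),"t",s["time_s"],"heading y deg",np.degrees(np.arctan2(R0[1,1],R0[0,1])).round(2),"j",s["joint_positions"].round(2))
    for i in range(1,n+1):
        print([round(float(a),2) for a in d*i/n],[round(float(a),3) for a in w*i/n])
E
python3 - <<'E'
from h import *
pv=pose2(*LF,np.array([-.056,-.070,.0435]))[0];print(pv)
plan([pv[0],pv[1],.16],np.radians(112),16)
p=cams.camera_params("wrist");s=sense();R0=Rn.from_rotvec(s["orientation"]).as_matrix()
print("cam in tool",R0.T@(-p["R"].T@p["t"]-s["ee_pos"]),(p["R"]@R0).round(3))
E
```

```text
[ 0.50022733 -0.15045624  0.0435    ]
tot cm [-52.24 -52.87   9.04] w [-0.    -0.    -0.669] at [0.1475 0.5037 0.2502] t 0.4 heading y deg 73.68 j [ 1.29  0.24 -0.01  1.32  0.    1.57]
[-3.26, -3.3, 0.56] [-0.0, -0.0, -0.042]
[-6.53, -6.61, 1.13] [-0.0, -0.0, -0.084]
[-9.79, -9.91, 1.69] [-0.0, -0.0, -0.125]
[-13.06, -13.22, 2.26] [-0.0, -0.0, -0.167]
[-16.32, -16.52, 2.82] [-0.0, -0.0, -0.209]
[-19.59, -19.83, 3.39] [-0.0, -0.0, -0.251]
[-22.85, -23.13, 3.95] [-0.0, -0.0, -0.293]
[-26.12, -26.43, 4.52] [-0.0, -0.0, -0.334]
[-29.38, -29.74, 5.08] [-0.0, -0.0, -0.376]
[-32.65, -33.04, 5.65] [-0.0, -0.0, -0.418]
[-35.91, -36.35, 6.21] [-0.0, -0.0, -0.46]
[-39.18, -39.65, 6.78] [-0.0, -0.0, -0.502]
[-42.44, -42.96, 7.34] [-0.0, -0.0, -0.543]
[-45.71, -46.26, 7.91] [-0.0, -0.0, -0.585]
[-48.97, -49.57, 8.47] [-0.0, -0.0, -0.627]
[-52.24, -52.87, 9.04] [-0.0, -0.0, -0.669]
cam in tool [ 0.08442928 -0.00029883 -0.12339634] [[-0.     1.     0.   ]
 [-0.945 -0.    -0.328]
 [-0.328 -0.     0.945]]
```

>>> {"op": "move_arm", "data": {
  "moves": [
    {"x": -2.5, "y": -2.5},
    {"x": -5, "y": -5},
    {"x": -7.5, "y": -7.5},
    {"x": -10, "y": -10},
    {"x": -12.5, "y": -12.5},
    {"x": -15, "y": -15},
    {"x": -17.5, "y": -17.5},
    {"x": -20, "y": -20}
  ]
}}

```text
schema error: expected keys x, y, z, wx, wy, wz, grip
```

>>> {"op": "move_arm", "data": {
  "moves": [
    {"x": -2.5, "y": -2.5},
    {"x": -5, "y": -5},
    {"x": -7.5, "y": -7.5},
    {"x": -10, "y": -10},
    {"x": -12.5, "y": -12.5},
    {"x": -15, "y": -15},
    {"x": -17.5, "y": -17.5, "wz": -0.08},
    {"x": -20, "y": -20.5, "wz": -0.16}
  ]
}}

```text
schema error: expected keys x, y, z, wx, wy, wz, grip
```

Run:
```python
from h import *
plan([0.5002,-.1505,.16],np.radians(112),8)
```

```text
tot cm [-52.23 -52.87   9.04] w [-0.    -0.    -0.669] at [0.1475 0.5037 0.2502] t 0.4 heading y deg 73.68 j [ 1.29  0.24 -0.01  1.32  0.    1.57]
[-6.53, -6.61, 1.13] [-0.0, -0.0, -0.084]
[-13.06, -13.22, 2.26] [-0.0, -0.0, -0.167]
[-19.59, -19.83, 3.39] [-0.0, -0.0, -0.251]
[-26.12, -26.44, 4.52] [-0.0, -0.0, -0.334]
[-32.65, -33.05, 5.65] [-0.0, -0.0, -0.418]
[-39.18, -39.66, 6.78] [-0.0, -0.0, -0.502]
[-45.71, -46.27, 7.91] [-0.0, -0.0, -0.585]
[-52.23, -52.87, 9.04] [-0.0, -0.0, -0.669]
```

All keys are needed in each row.

>>> {"op": "move_arm", "data": {
  "moves": [
    {"x": -2.5, "y": -2.5, "z": 0, "wx": 0, "wy": 0, "wz": 0, "grip": 1},
    {"x": -5, "y": -5, "z": 0, "wx": 0, "wy": 0, "wz": 0, "grip": 1},
    {"x": -7.5, "y": -7.5, "z": 0, "wx": 0, "wy": 0, "wz": 0, "grip": 1},
    {"x": -10, "y": -10, "z": 0, "wx": 0, "wy": 0, "wz": 0, "grip": 1},
    {"x": -12.5, "y": -12.5, "z": 0, "wx": 0, "wy": 0, "wz": 0, "grip": 1},
    {"x": -15, "y": -15, "z": 0, "wx": 0, "wy": 0, "wz": 0, "grip": 1},
    {"x": -17.5, "y": -17.5, "z": 0, "wx": 0, "wy": 0, "wz": 0, "grip": 1},
    {"x": -20, "y": -20, "z": 0, "wx": 0, "wy": 0, "wz": 0, "grip": 1}
  ]
}}

```text
time_s: 1.07
ee_pos: [0.2836, 0.2541, 0.2505]
orientation: [0.445, 3.109, 0.001]
force: [1.0, 0.8, 0.1]
finger_gap: 0.0853
```

>>> {"op": "move_arm", "data": {
  "moves": [
    {"x": -2.5, "y": -2.5, "z": 0, "wx": 0, "wy": 0, "wz": 0, "grip": 0.5},
    {"x": -5, "y": -5, "z": 0, "wx": 0, "wy": 0, "wz": 0, "grip": 0.5},
    {"x": -7.5, "y": -7.5, "z": 0, "wx": 0, "wy": 0, "wz": 0, "grip": 0.5},
    {"x": -10, "y": -10, "z": 0, "wx": 0, "wy": 0, "wz": 0, "grip": 0.5},
    {"x": -12.5, "y": -12.5, "z": 0, "wx": 0, "wy": 0, "wz": 0, "grip": 0.5},
    {"x": -15, "y": -15, "z": 0, "wx": 0, "wy": 0, "wz": 0, "grip": 0.5},
    {"x": -17.5, "y": -17.5, "z": 0, "wx": 0, "wy": 0, "wz": 0, "grip": 0.5},
    {"x": -20, "y": -20, "z": 0, "wx": 0, "wy": 0, "wz": 0, "grip": 0.5}
  ]
}}

```text
time_s: 1.73
ee_pos: [0.4195, 0.0057, 0.2506]
orientation: [0.446, 3.109, 0.0]
force: [0.7, 0.6, 1.6]
finger_gap: 0.043
```

Run:
```python
from h import *
plan([0.5002,-.1505,.16],np.radians(112),8)
```

```text
tot cm [-12.13 -12.72   9.06] w [-0.     0.001 -0.669] at [0.4195 0.0057 0.2506] t 1.7333 heading y deg 73.67 j [ 0.01  0.06 -0.23  1.28 -0.    0.3 ]
[-1.52, -1.59, 1.13] [-0.0, 0.0, -0.084]
[-3.03, -3.18, 2.27] [-0.0, 0.0, -0.167]
[-4.55, -4.77, 3.4] [-0.0, 0.0, -0.251]
[-6.07, -6.36, 4.53] [-0.0, 0.0, -0.335]
[-7.58, -7.95, 5.66] [-0.0, 0.0, -0.418]
[-9.1, -9.54, 6.8] [-0.0, 0.001, -0.502]
[-10.62, -11.13, 7.93] [-0.0, 0.001, -0.585]
[-12.13, -12.72, 9.06] [-0.0, 0.001, -0.669]
```

>>> {"op": "move_arm", "data": {
  "moves": [
    {"x": -2, "y": -2, "z": 1, "wx": 0, "wy": 0, "wz": -0.1, "grip": 0.36},
    {"x": -4, "y": -4, "z": 2.5, "wx": 0, "wy": 0, "wz": -0.2, "grip": 0.36},
    {"x": -6, "y": -6, "z": 4, "wx": 0, "wy": 0, "wz": -0.3, "grip": 0.36},
    {"x": -8, "y": -8, "z": 5.5, "wx": 0, "wy": 0, "wz": -0.4, "grip": 0.36},
    {"x": -10, "y": -10, "z": 7, "wx": 0, "wy": 0, "wz": -0.5, "grip": 0.36},
    {"x": -12.1, "y": -12, "z": 8.5, "wx": 0, "wy": 0, "wz": -0.6, "grip": 0.36},
    {"x": -12.1, "y": -12.7, "z": 9, "wx": 0, "wy": 0, "wz": -0.67, "grip": 0.36},
    {"x": -12.1, "y": -12.7, "z": 9, "wx": 0, "wy": 0, "wz": -0.67, "grip": 0.36}
  ]
}}

```text
time_s: 2.4
ee_pos: [0.4988, -0.1499, 0.1585]
orientation: [0.602, -3.081, -0.002]
force: [-1.3, 0.5, -0.8]
finger_gap: 0.0308
```

Run:
```python
from h import *
s=sense();print(s["ee_pos"],s["finger_gap"],s["joint_vel"].round(3))
p=cams.camera_params("wrist")
im=cams.read_camera("wrist")[:,:,::-1];cv2.imwrite("pics/w1.png",im)
np.save("w1p.npy",p,allow_pickle=True)
im=im.copy()
P=lambda *a:tuple(int(v) for v in proj(p,pose2(*LF,np.array(a)/1000))[0])
pts=[(-56,-70,53.5),(36,50,80),(36,-50,80),(-116,-50,16),(-116,50,16),(-21,41,22),(-21,-41,22),(-91,-41,22),(-91,41,22)]
for q in pts:
    c=P(*q);cv2.circle(im,c,3,(0,255,0),1);print(q,c)
cv2.imwrite("pics/w1o.png",cv2.resize(im,None,fx=1.5,fy=1.5,interpolation=cv2.INTER_CUBIC))
```

```text
[ 0.49884305 -0.14987611  0.15847669] 0.030846998223060074 [ 0.037 -0.041  0.003  0.037  0.009  0.169]
(-56, -70, 53.5) (252, 197)
(36, 50, 80) (348, 348)
(36, -50, 80) (236, 318)
(-116, -50, 16) (299, 126)
(-116, 50, 16) (402, 165)
(-21, 41, 22) (349, 255)
(-21, -41, 22) (269, 229)
(-91, -41, 22) (298, 158)
(-91, 41, 22) (383, 190)
```

View pics/w1o.png

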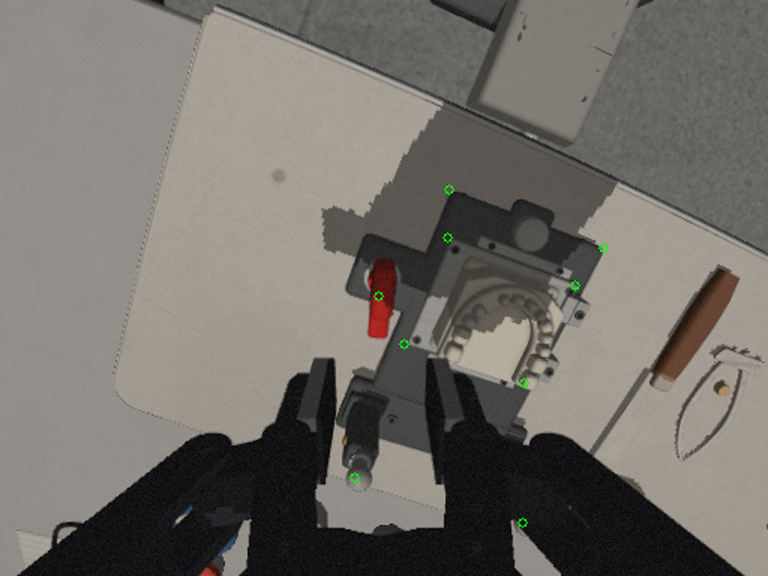

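Run:
```python
from h import *
s=sense();print(s["ee_pos"],s["finger_gap"],s["joint_vel"].round(3))
p=cams.camera_params("wrist")
im=cams.read_camera("wrist")[:,:,::-1];cv2.imwrite("pics/w2.png",im)
np.save("w2p.npy",p,allow_pickle=True)
cv2.imwrite("pics/w2o.png",cv2.resize(im[120:320,210:410],None,fx=3.0,fy=3.0,interpolation=cv2.INTER_CUBIC))
```

```text
[ 0.49880399 -0.1488666   0.15948299] 0.03074821430247372 [ 0.028 -0.031  0.006  0.014  0.006  0.058]
```

View pics/w2o.png

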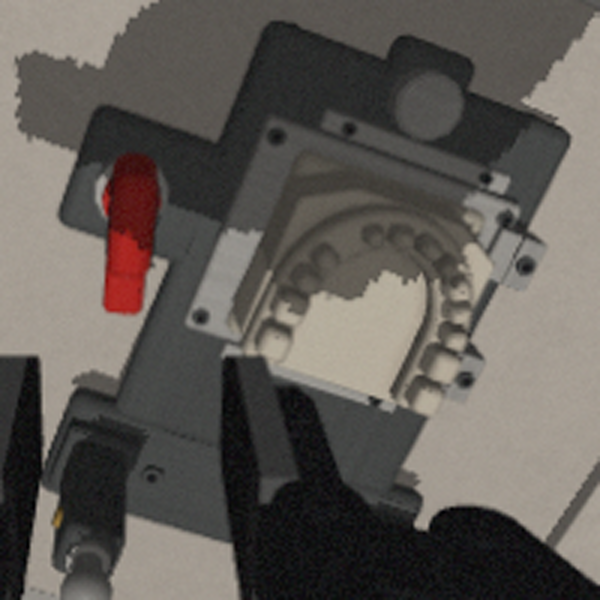

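```bash
cat > fit2.py <<'E'
from fit1 import *
pw=np.load("w2p.npy",allow_pickle=True).item()
C=lambda x,y:np.array([x/3-.33+210,y/3-.33+120])
w=[(pw,m(-91,-41,22),C(262,116)),(pw,m(-21,-41,22),C(186,328)),(pw,m(-116,-50,16),C(264,18)),(pw,m(-116,50,16),C(575,132)),(pw,m(36,-50,80),C(87,575))]
for o in (w,lf+w):
    v,r=fit(o,[.55,-.08,.036]);print(v);print(r.round(1).tolist())
# button
def f(b):
    c,s=np.cos(b[2]),np.sin(b[2])
    Q=lambda x,y,z:np.array([[b[0]+c*x-s*y,b[1]+s*x+c*y,z]])/1
    return np.concatenate([proj(pw,Q(*q))[0]-uv for q,uv in BO])
BO=[((.036,.006,.0295),C(140,313)),((.036,-.006,.0295),C(103,308)),((-.015,.006,.0535),C(158,158)),((-.015,-.006,.0535),C(113,158)),((.015,.006,.0535),C(158,240)),]
r=least_squares(f,[.5,-.15,.4]);print(r.x,np.degrees(r.x[2]),r.fun.reshape(-1,2).round(1).tolist())
for V in (v,):print(pose2(*V,m(-56,-70,43.5)))
E
python3 fit2.py
```

```text
[ 0.55316795 -0.07669638  0.05247094]
[[0.7, -0.2], [-2.0, -0.2], [-0.1, -0.1], [0.7, -0.3], [-0.2, 6.6]]
[ 0.55336776 -0.0773211   0.04697625]
[[-0.6, 0.6], [-0.3, -0.4], [1.4, -0.0], [0.1, 0.3], [-1.9, 0.0], [-0.4, -0.4], [-0.1, 0.5], [-0.8, 0.4], [0.6, -0.4], [-2.5, -0.4], [-0.0, -0.2], [0.5, 0.1], [-1.1, 6.2]]
[ 0.49469488 -0.15051617  0.32791079] 18.787904442062896 [[1.9, -4.0], [0.6, -3.0], [0.4, -0.7], [-0.5, -1.5], [-2.1, 8.7]]
[[ 0.50071667 -0.14987358  0.0435    ]]
```

```bash
sed -i 's/,((.015,.006,.0535),C(158,240)),\]/]/; s/C(87,575)/C(87,588)/' fit2.py; python3 fit2.py
python3 - <<'E'
from h import *
im=cv2.imread("pics/w2.png")
cv2.imwrite("pics/w2b.png",cv2.resize(im[150:340,220:280],None,fx=8,fy=8,interpolation=cv2.INTER_CUBIC)[:590])
E
```

```text
[ 0.55317865 -0.0766788   0.05265488]
[[0.7, -0.2], [-2.0, -0.1], [-0.1, -0.1], [0.7, -0.3], [-0.2, 2.3]]
[ 0.5533781  -0.07729191  0.04725483]
[[-0.6, 0.6], [-0.3, -0.4], [1.4, -0.1], [0.1, 0.3], [-1.9, 0.0], [-0.4, -0.4], [-0.1, 0.5], [-0.8, 0.4], [0.6, -0.3], [-2.5, -0.4], [-0.1, -0.2], [0.5, 0.1], [-1.1, 1.9]]
[ 0.49657755 -0.15008815  0.30909849] 17.710038846813397 [[0.8, -2.0], [-0.5, -1.2], [0.3, 1.9], [-0.5, 0.8]]
[[ 0.50074722 -0.14985906  0.0435    ]]
```

View pics/w2b.png

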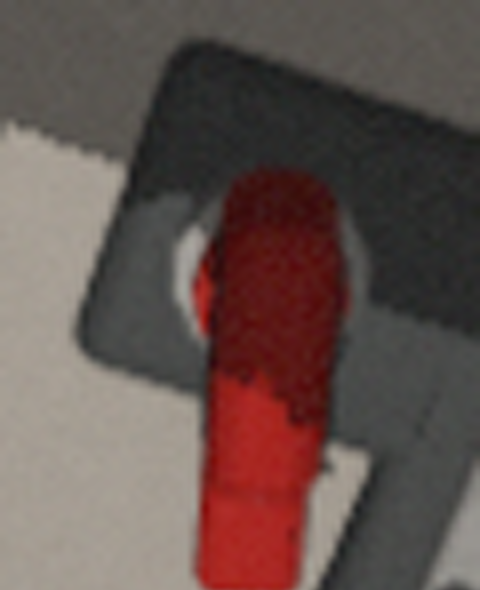

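Run:
```python
from h import *
pw=np.load("w2p.npy",allow_pickle=True).item()
D=lambda x,y:np.array([x/8-.44+220,y/8-.44+150])
a=ray(pw,D(281,215),.0535);b=ray(pw,D(258,490),.0535);c=ray(pw,D(250,590),.0295)
print(a,b,(a+b)/2,np.linalg.norm(b-a),np.degrees(np.arctan2(*(b-a)[1::-1])),c,np.linalg.norm(c-(a+b)/2),np.degrees(np.arctan2(*(c-(a+b)/2)[1::-1])))
for n in ["turnbutton","turnbutton_grip"]:
  for q in cams.outline_of("wrist",n)[:1]: print(n,q["conf"],q["extent"])
s=sense();print(s["ee_pos"],s["joint_vel"].round(3))
```

```text
[ 0.48433316 -0.15386477  0.0535    ] [ 0.51136267 -0.14541064  0.0535    ] [ 0.49784791 -0.1496377   0.0535    ] 0.02832078110634658 17.368310421753442 [ 0.5322858  -0.13809268  0.0295    ] 0.04353453526185807 18.53330578806931
turnbutton 0.86 [245.7, 171.8, 265.1, 224.1]
turnbutton_grip 0.62 [248.5, 171.2, 262.6, 220.7]
[ 0.49944462 -0.14770319  0.16104469] [ 0.008 -0.007  0.    -0.003 -0.002 -0.011]
```

Run:
```python
from h import *
plan([0.499,-.1497,.045],np.radians(108),2)
```

```text
tot cm [ 0.12 -0.16 11.6 ] w [-0.     0.001  0.069] at [ 0.4994 -0.1477  0.161 ] t 2.6 heading y deg 111.98 j [-0.29  0.28 -0.2   1.1   0.   -0.67]
[0.06, -0.08, 5.8] [-0.0, 0.0, 0.035]
[0.12, -0.16, 11.6] [-0.0, 0.001, 0.069]
```

>>> {"op": "move_arm", "data": {
  "moves": [
    {"x": 0, "y": 0, "z": 1.5, "wx": 0, "wy": 0, "wz": 0.07, "grip": 0.3},
    {"x": 0.1, "y": -0.15, "z": 3, "wx": 0, "wy": 0, "wz": 0.07, "grip": 0.3},
    {"x": 0.1, "y": -0.15, "z": 4.5, "wx": 0, "wy": 0, "wz": 0.07, "grip": 0.3},
    {"x": 0.1, "y": -0.15, "z": 6, "wx": 0, "wy": 0, "wz": 0.07, "grip": 0.3},
    {"x": 0.1, "y": -0.15, "z": 7.5, "wx": 0, "wy": 0, "wz": 0.07, "grip": 0.3},
    {"x": 0.1, "y": -0.15, "z": 7.5, "wx": 0, "wy": 0, "wz": 0.07, "grip": 0.3},
    {"x": 0.1, "y": -0.15, "z": 7.5, "wx": 0, "wy": 0, "wz": 0.07, "grip": 0.3},
    {"x": 0.1, "y": -0.15, "z": 7.5, "wx": 0, "wy": 0, "wz": 0.07, "grip": 0.3}
  ],
  "newtons": 20
}}

```text
time_s: 3.27
ee_pos: [0.4997, -0.1497, 0.0866]
orientation: [-0.493, 3.101, -0.001]
force: [0.4, 0.6, -0.5]
finger_gap: 0.026
```

Run:
```python
from h import *
plan([0.499,-.1497,.045],np.radians(108),1)
p=cams.camera_params("wrist")
im=cams.read_camera("wrist")[:,:,::-1]
cv2.imwrite("pics/w3.png",cv2.resize(im,None,fx=1.5,fy=1.5))
```

```text
tot cm [0.07 0.03 4.16] w [-0.001  0.001  0.001] at [ 0.4997 -0.1497  0.0866] t 3.2667 heading y deg 108.07 j [-0.29  0.34 -0.31  0.91 -0.   -0.61]
[0.07, 0.03, 4.16] [-0.001, 0.001, 0.001]
```

View pics/w3.png

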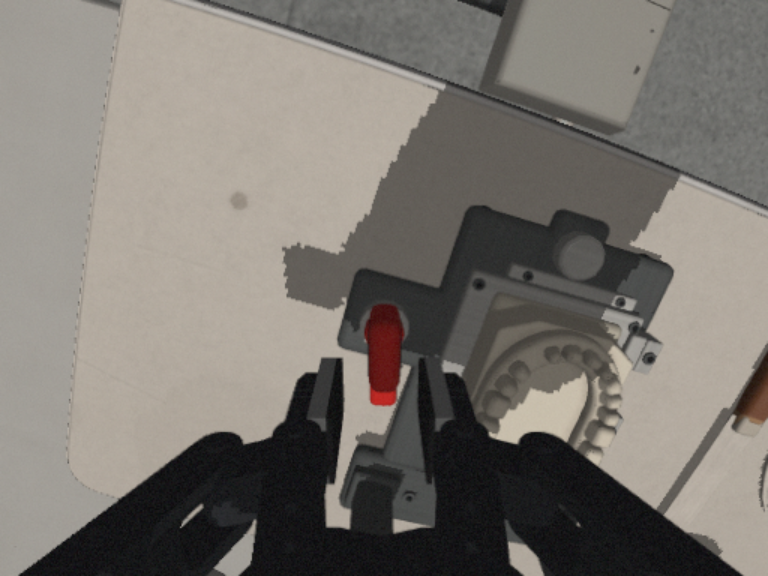

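>>> {"op": "move_arm", "data": {
  "moves": [
    {"x": 0.07, "y": 0, "z": 1.4, "wx": 0, "wy": 0, "wz": 0, "grip": 0.3},
    {"x": 0.07, "y": 0, "z": 2.8, "wx": 0, "wy": 0, "wz": 0, "grip": 0.3},
    {"x": 0.07, "y": 0, "z": 4.1, "wx": 0, "wy": 0, "wz": 0, "grip": 0.3},
    {"x": 0.07, "y": 0, "z": 4.1, "wx": 0, "wy": 0, "wz": 0, "grip": 0.3},
    {"x": 0.07, "y": 0, "z": 4.1, "wx": 0, "wy": 0, "wz": 0, "grip": 0.3},
    {"x": 0.07, "y": 0, "z": 4.1, "wx": 0, "wy": 0, "wz": 0, "grip": 0},
    {"x": 0.07, "y": 0, "z": 4.1, "wx": 0, "wy": 0, "wz": 0, "grip": 0},
    {"x": 0.07, "y": 0, "z": 4.1, "wx": 0, "wy": 0, "wz": 0, "grip": 0}
  ],
  "newtons": 20
}}

```text
time_s: 3.98
ee_pos: [0.4983, -0.149, 0.0454]
orientation: [-0.494, 3.102, 0.004]
force: [-1.7, 7.9, 1.4]
finger_gap: 0.0146
```

>>> {"op": "move_arm", "data": {
  "moves": [
    {"x": 0, "y": 0, "z": 0, "wx": 0, "wy": 0, "wz": 0, "grip": 0},
    {"x": 0, "y": 0, "z": 0, "wx": 0, "wy": 0, "wz": 0, "grip": 0},
    {"x": 0, "y": 0, "z": 0, "wx": 0, "wy": 0, "wz": 0, "grip": 0},
    {"x": 0, "y": 0, "z": 0, "wx": 0, "wy": 0, "wz": -0.1, "grip": 0},
    {"x": 0, "y": 0, "z": 0, "wx": 0, "wy": 0, "wz": -0.2, "grip": 0},
    {"x": 0, "y": 0, "z": 0, "wx": 0, "wy": 0, "wz": -0.3, "grip": 0},
    {"x": 0, "y": 0, "z": 0, "wx": 0, "wy": 0, "wz": -0.3, "grip": 0},
    {"x": 0, "y": 0, "z": 0, "wx": 0, "wy": 0, "wz": -0.3, "grip": 0}
  ],
  "newtons": 20
}}

```text
time_s: 4.65
ee_pos: [0.4985, -0.1493, 0.0455]
orientation: [-0.953, 2.992, 0.003]
force: [-1.8, 6.9, 1.2]
finger_gap: 0.0149
```

Run:
```python
from h import *
s=sense();print(s["ee_pos"],s["force"],s["wrist_torque"],s["finger_gap"],s["orientation"])
im=cams.read_camera("wrist")[:,:,::-1]
cv2.imwrite("pics/w4.png",cv2.resize(im,None,fx=1.5,fy=1.5))
```

```text
[ 0.49852059 -0.14930699  0.04545094] [-1.78380262  6.85952992  1.20040213] [1.29239082 0.20233998 0.03139192] 0.014876525290462496 [-9.52696437e-01  2.99230763e+00  2.56028597e-03]
```

View pics/w4.png

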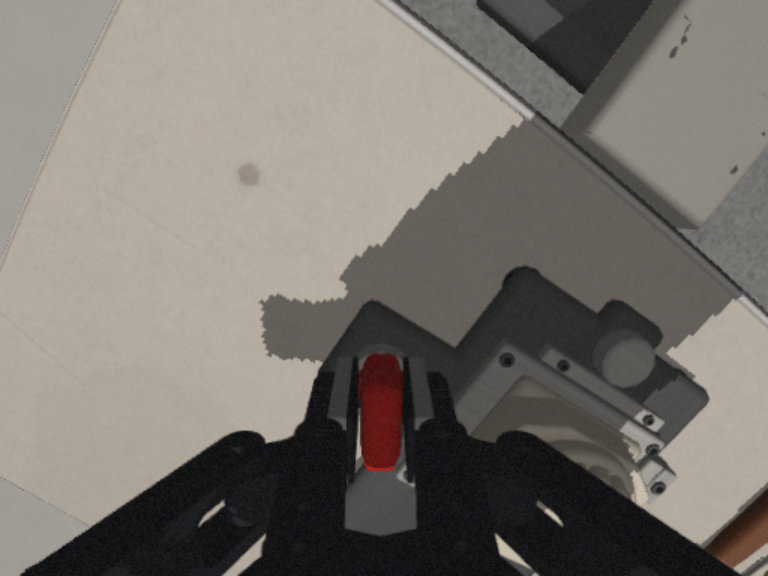

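>>> {"op": "move_arm", "data": {
  "moves": [
    {"x": 0, "y": 0, "z": 0, "wx": 0, "wy": 0, "wz": -0.11, "grip": 0},
    {"x": 0, "y": 0, "z": 0, "wx": 0, "wy": 0, "wz": -0.22, "grip": 0},
    {"x": 0, "y": 0, "z": 0, "wx": 0, "wy": 0, "wz": -0.33, "grip": 0},
    {"x": 0, "y": 0, "z": 0, "wx": 0, "wy": 0, "wz": -0.44, "grip": 0},
    {"x": 0, "y": 0, "z": 0, "wx": 0, "wy": 0, "wz": -0.55, "grip": 0},
    {"x": 0, "y": 0, "z": 0, "wx": 0, "wy": 0, "wz": -0.66, "grip": 0},
    {"x": 0, "y": 0, "z": 0, "wx": 0, "wy": 0, "wz": -0.75, "grip": 0},
    {"x": 0, "y": 0, "z": 0, "wx": 0, "wy": 0, "wz": -0.8, "grip": 0}
  ],
  "newtons": 20
}}

```text
time_s: 5.37
ee_pos: [0.4994, -0.1499, 0.0456]
orientation: [-2.047, 2.38, -0.001]
force: [2.3, 4.1, -1.9]
finger_gap: 0.0147
```

>>> {"op": "move_arm", "data": {
  "moves": [
    {"x": 0, "y": 0, "z": 0, "wx": 0, "wy": 0, "wz": -0.05, "grip": 0},
    {"x": 0, "y": 0, "z": 0, "wx": 0, "wy": 0, "wz": -0.1, "grip": 0},
    {"x": 0, "y": 0, "z": 0, "wx": 0, "wy": 0, "wz": -0.15, "grip": 0},
    {"x": 0, "y": 0, "z": 0, "wx": 0, "wy": 0, "wz": -0.2, "grip": 0},
    {"x": 0, "y": 0, "z": 0, "wx": 0, "wy": 0, "wz": -0.23, "grip": 0},
    {"x": 0, "y": 0, "z": 0, "wx": 0, "wy": 0, "wz": -0.23, "grip": 0},
    {"x": 0, "y": 0, "z": 0, "wx": 0, "wy": 0, "wz": -0.23, "grip": 0},
    {"x": 0, "y": 0, "z": 0, "wx": 0, "wy": 0, "wz": -0.23, "grip": 0}
  ],
  "newtons": 20
}}

```text
time_s: 6.03
ee_pos: [0.4997, -0.1499, 0.0455]
orientation: [-2.3, 2.136, -0.002]
force: [3.7, 4.4, -1.5]
finger_gap: 0.0147
```

Run:
```python
from h import *
s=sense();print(s["ee_pos"],s["force"],s["wrist_torque"],s["finger_gap"],s["orientation"])
plan(s["ee_pos"],np.radians(182.7),1)
im=cams.read_camera("wrist")[:,:,::-1]
cv2.imwrite("pics/w5.png",cv2.resize(im,None,fx=1.5,fy=1.5))
```

```text
[ 0.49973191 -0.14986392  0.04552289] [ 3.70797251  4.35664149 -1.48560547] [ 0.94033671 -0.7022585  -0.02975848] 0.014711553913044885 [-2.30025246e+00  2.13595109e+00 -2.24232966e-03]
tot cm [0. 0. 0.] w [-0.003  0.001  0.027] at [ 0.4997 -0.1499  0.0455] t 6.0333 heading y deg -175.76 j [-0.29  0.39 -0.37  0.81  0.   -1.94]
[0.0, 0.0, 0.0] [-0.003, 0.001, 0.027]
```

View pics/w5.png

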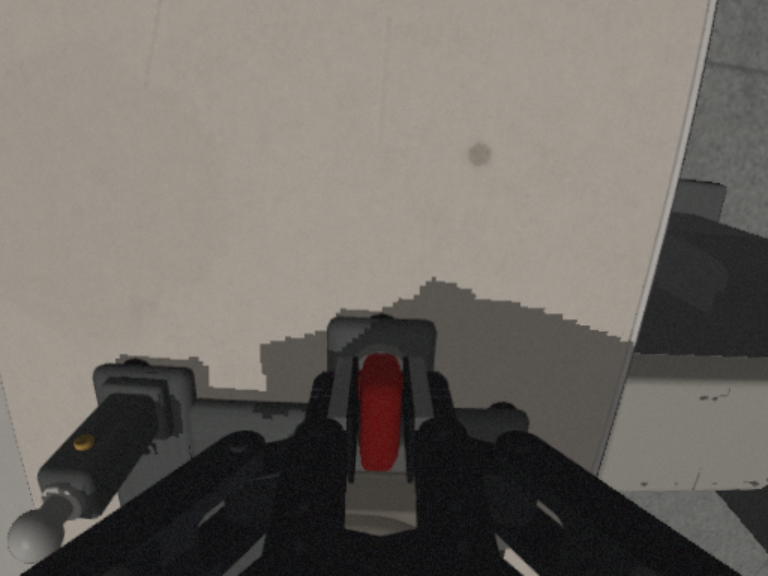

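>>> {"op": "move_arm", "data": {
  "moves": [
    {"x": 0, "y": 0, "z": 0, "wx": 0, "wy": 0, "wz": -0.03, "grip": 0},
    {"x": 0, "y": 0, "z": 0, "wx": 0, "wy": 0, "wz": -0.05, "grip": 0},
    {"x": 0, "y": 0, "z": 0, "wx": 0, "wy": 0, "wz": -0.05, "grip": 0},
    {"x": 0, "y": 0, "z": 0, "wx": 0, "wy": 0, "wz": -0.05, "grip": 0},
    {"x": 0, "y": 0, "z": 0, "wx": 0, "wy": 0, "wz": -0.05, "grip": 0},
    {"x": 0, "y": 0, "z": 0, "wx": 0, "wy": 0, "wz": 0, "grip": 0},
    {"x": 0, "y": 0, "z": 0, "wx": 0, "wy": 0, "wz": 0, "grip": 0.2},
    {"x": 0, "y": 0, "z": 0, "wx": 0, "wy": 0, "wz": 0, "grip": 0.3}
  ],
  "newtons": 20
}}

```text
time_s: 6.75
ee_pos: [0.4982, -0.1506, 0.0446]
orientation: [2.302, -2.136, 0.0]
force: [-0.3, 0.5, 0.2]
finger_gap: 0.0254
```

>>> {"op": "move_arm", "data": {
  "moves": [
    {"x": 0, "y": 0, "z": 0, "wx": 0, "wy": 0, "wz": 0, "grip": 0.3},
    {"x": 0, "y": 0, "z": 0, "wx": 0, "wy": 0, "wz": 0, "grip": 0.3},
    {"x": 0, "y": 0, "z": 0, "wx": 0, "wy": 0, "wz": 0, "grip": 0.3},
    {"x": 0, "y": 0, "z": -2, "wx": 0, "wy": 0, "wz": 0, "grip": 0.3},
    {"x": 0, "y": 0, "z": -4, "wx": 0, "wy": 0, "wz": 0, "grip": 0.3},
    {"x": 0, "y": 0, "z": -7, "wx": 0, "wy": 0, "wz": 0, "grip": 0.4},
    {"x": 0, "y": 0, "z": -11, "wx": 0, "wy": 0, "wz": 0, "grip": 0.5},
    {"x": 0, "y": 0, "z": -15, "wx": 0, "wy": 0, "wz": 0, "grip": 0.5}
  ],
  "newtons": 20
}}

```text
time_s: 7.42
ee_pos: [0.4972, -0.1501, 0.1952]
orientation: [2.302, -2.136, -0.003]
force: [2.0, -1.0, 1.6]
finger_gap: 0.0425
```

Run:
```python
from h import *
ua=UA
plan([UA[0],UA[1],.20],UA[2]+np.pi/2,16)
im=cams.read_camera("wrist")[:,:,::-1]
cv2.imwrite("pics/w6.png",cv2.resize(im,None,fx=1.5,fy=1.5))
im=cams.read_camera("top")[:,:,::-1]
cv2.imwrite("pics/t6.png",cv2.resize(im[120:260,100:400],None,fx=2.6,fy=2.6,interpolation=cv2.INTER_CUBIC))
```

```text
tot cm [-45.51 -10.76  -0.48] w [ 2.000e-03 -2.000e-03  2.064e+00] at [ 0.4972 -0.1501  0.1952] t 7.4167 heading y deg -175.72 j [-0.29  0.26 -0.13  1.18 -0.   -1.94]
[-2.84, -0.67, -0.03] [0.0, -0.0, 0.129]
[-5.69, -1.34, -0.06] [0.0, -0.0, 0.258]
[-8.53, -2.02, -0.09] [0.0, -0.0, 0.387]
[-11.38, -2.69, -0.12] [0.001, -0.001, 0.516]
[-14.22, -3.36, -0.15] [0.001, -0.001, 0.645]
[-17.07, -4.03, -0.18] [0.001, -0.001, 0.774]
[-19.91, -4.71, -0.21] [0.001, -0.001, 0.903]
[-22.75, -5.38, -0.24] [0.001, -0.001, 1.032]
[-25.6, -6.05, -0.27] [0.001, -0.001, 1.161]
[-28.44, -6.72, -0.3] [0.001, -0.001, 1.29]
[-31.29, -7.4, -0.33] [0.001, -0.002, 1.419]
[-34.13, -8.07, -0.36] [0.002, -0.002, 1.548]
[-36.97, -8.74, -0.39] [0.002, -0.002, 1.677]
[-39.82, -9.41, -0.42] [0.002, -0.002, 1.806]
[-42.66, -10.09, -0.45] [0.002, -0.002, 1.935]
[-45.51, -10.76, -0.48] [0.002, -0.002, 2.064]
```

View pics/w6.png

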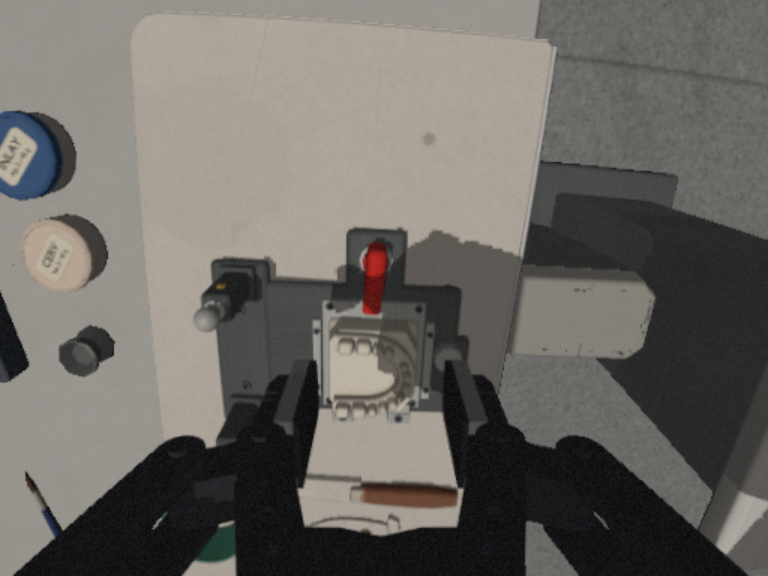

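View pics/t6.png

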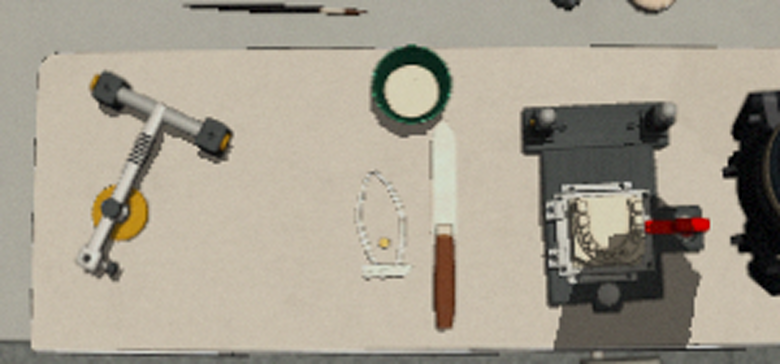

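Run:
```python
from h import *
s=sense();print(s["ee_pos"],s["joint_vel"].round(3))
p=cams.camera_params("wrist")
im=cams.read_camera("wrist")[:,:,::-1];cv2.imwrite("pics/w7.png",im)
np.save("w7p.npy",p,allow_pickle=True)
cv2.imwrite("pics/w7o.png",cv2.resize(im[145:295,120:320],None,fx=4,fy=4,interpolation=cv2.INTER_CUBIC))
```

```text
[ 0.50086184 -0.15124663  0.20026928] [ 0.     0.048 -0.108 -0.107 -0.001  0.001]
```

View pics/w7o.png

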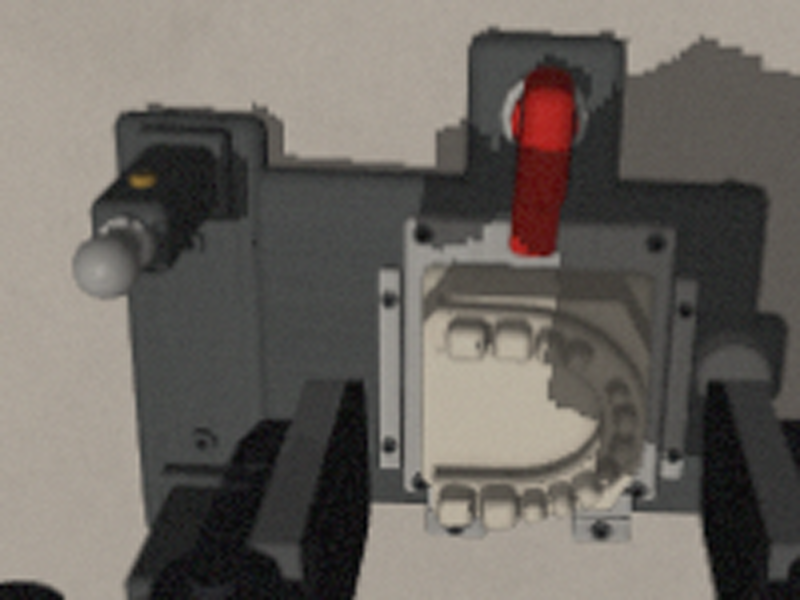

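```bash
cat > fit3.py <<'E'
from fit1 import *
pw=np.load("w7p.npy",allow_pickle=True).item()
C=lambda x,y:np.array([x/4-.375+120,y/4-.375+145])
w=[(pw,m(-91,-41,22),C(676,229)),(pw,m(-21,-41,22),C(406,219)),(pw,m(-116,-50,16),C(767,185)),(pw,m(-91,41,22),C(655,498)),(pw,m(-21,41,22),C(405,488)),(pw,m(36,-50,80),C(105,266))]
for o in (w,lf+w):
    v,r=fit(o,[.55,-.08,.036]);print(v);print(r.round(1).tolist());print(pose2(*v,m(-56,-70,43)),pose2(*v,m(-56,0,59)),pose2(*v,m(36,0,87)))
E
python3 fit3.py
```

```text
[ 0.55313813 -0.07707258  0.04620871]
[[-0.1, -1.0], [-1.0, -0.5], [1.3, 0.4], [0.3, 0.5], [-0.1, 1.2], [-0.2, -0.1]]
[[ 0.50043136 -0.14958462  0.043     ]] [[ 0.4971979  -0.07965934  0.059     ]] [[ 0.5890997  -0.07540966  0.087     ]]
[ 0.55329709 -0.07748522  0.04290884]
[[-0.4, 0.5], [-0.2, -0.3], [1.2, 0.1], [-0.0, 0.3], [-1.8, 0.0], [-0.3, -0.3], [-0.1, 0.7], [-0.9, 0.3], [-0.1, -1.1], [-1.0, -0.8], [1.3, 0.4], [0.1, 0.4], [-0.4, 0.9], [-0.2, -0.7]]
[[ 0.50035134 -0.14982294  0.043     ]] [[ 0.49734864 -0.07988737  0.059     ]] [[ 0.58926396 -0.07594097  0.087     ]]
```

>>> {"op": "move_arm", "data": {
  "moves": [
    {"x": -3, "y": -0.7, "z": 0, "wx": 0, "wy": 0, "wz": 0.12, "grip": 0.5},
    {"x": -6, "y": -1.4, "z": 0, "wx": 0, "wy": 0, "wz": 0.24, "grip": 0.5},
    {"x": -9, "y": -2.1, "z": 0, "wx": 0, "wy": 0, "wz": 0.36, "grip": 0.5},
    {"x": -12, "y": -2.8, "z": 0, "wx": 0, "wy": 0, "wz": 0.48, "grip": 0.5},
    {"x": -15, "y": -3.5, "z": 0, "wx": 0, "wy": 0, "wz": 0.6, "grip": 0.5},
    {"x": -18, "y": -4.2, "z": 0, "wx": 0, "wy": 0, "wz": 0.72, "grip": 0.5},
    {"x": -21, "y": -4.9, "z": 0, "wx": 0, "wy": 0, "wz": 0.84, "grip": 0.5},
    {"x": -24, "y": -5.6, "z": 0, "wx": 0, "wy": 0, "wz": 0.96, "grip": 0.5}
  ]
}}

```text
time_s: 8.23
ee_pos: [0.5356, 0.0945, 0.1929]
orientation: [1.046, -2.96, -0.0]
force: [0.4, 1.0, -0.0]
finger_gap: 0.0426
```

```bash
sed -i 's/^LF=.*/LF=(0.5533,-0.0773,0.045)/' h.py
python3 - <<'E'
from h import *
plan([UA[0],UA[1],.18],UA[2]+np.pi/2,8)
E
```

```text
tot cm [-16.38  14.7    1.27] w [-0.    -0.003  1.098] at [0.5356 0.0945 0.1929] t 8.2333 heading y deg 128.92 j [ 0.17  0.3  -0.08  1.2  -0.   -0.5 ]
[-2.05, 1.84, 0.16] [-0.0, -0.0, 0.137]
[-4.09, 3.67, 0.32] [-0.0, -0.001, 0.274]
[-6.14, 5.51, 0.48] [-0.0, -0.001, 0.412]
[-8.19, 7.35, 0.63] [-0.0, -0.001, 0.549]
[-10.24, 9.19, 0.79] [-0.0, -0.002, 0.686]
[-12.28, 11.02, 0.95] [-0.0, -0.002, 0.823]
[-14.33, 12.86, 1.11] [-0.0, -0.002, 0.961]
[-16.38, 14.7, 1.27] [-0.0, -0.003, 1.098]
```

>>> {"op": "move_arm", "data": {
  "moves": [
    {"x": -2, "y": 1.8, "z": 0.2, "wx": 0, "wy": 0, "wz": 0.12, "grip": 0.6},
    {"x": -4.1, "y": 3.7, "z": 0.5, "wx": 0, "wy": 0, "wz": 0.24, "grip": 0.6},
    {"x": -6.1, "y": 5.5, "z": 0.7, "wx": 0, "wy": 0, "wz": 0.36, "grip": 0.6},
    {"x": -8.2, "y": 7.3, "z": 1, "wx": 0, "wy": 0, "wz": 0.48, "grip": 0.6},
    {"x": -10.2, "y": 9.2, "z": 1.2, "wx": 0, "wy": 0, "wz": 0.6, "grip": 0.6},
    {"x": -12.3, "y": 11, "z": 1.5, "wx": 0, "wy": 0, "wz": 0.72, "grip": 0.6},
    {"x": -14.3, "y": 12.9, "z": 1.7, "wx": 0, "wy": 0, "wz": 0.84, "grip": 0.6},
    {"x": -16.4, "y": 14.7, "z": 2, "wx": 0, "wy": 0, "wz": 0.96, "grip": 0.6}
  ]
}}

```text
time_s: 8.9
ee_pos: [0.5696, 0.3117, 0.1726]
orientation: [-0.439, -3.109, 0.003]
force: [0.6, 0.4, -0.0]
finger_gap: 0.0511
```

>>> {"op": "move_arm", "data": {
  "moves": [
    {"x": 0, "y": 0, "z": 0, "wx": 0, "wy": 0, "wz": 0.1, "grip": 0.6},
    {"x": 0, "y": 0, "z": 0, "wx": 0, "wy": 0, "wz": 0.12, "grip": 0.6},
    {"x": 0, "y": 0, "z": 0, "wx": 0, "wy": 0, "wz": 0.12, "grip": 0.6},
    {"x": 0, "y": 0, "z": 0, "wx": 0, "wy": 0, "wz": 0.12, "grip": 0.6},
    {"x": 0, "y": 0, "z": 0, "wx": 0, "wy": 0, "wz": 0.12, "grip": 0.6},
    {"x": 0, "y": 0, "z": 0, "wx": 0, "wy": 0, "wz": 0.12, "grip": 0.6},
    {"x": 0, "y": 0, "z": 0, "wx": 0, "wy": 0, "wz": 0.12, "grip": 0.6},
    {"x": 0, "y": 0, "z": 0, "wx": 0, "wy": 0, "wz": 0.12, "grip": 0.6}
  ]
}}

```text
time_s: 9.57
ee_pos: [0.5705, 0.3103, 0.1746]
orientation: [0.616, 3.08, 0.0]
force: [0.1, 0.7, -0.3]
finger_gap: 0.0513
```

Run:
```python
from h import *
plan([UA[0],UA[1],.031],UA[2]+np.pi/2,1)
p=cams.camera_params("wrist")
im=cams.read_camera("wrist")[:,:,::-1];cv2.imwrite("pics/w8.png",im)
np.save("w8p.npy",p,allow_pickle=True)
im=im.copy()
for q in [(0,0,36),(36,50,37),(36,-50,37),(-56,0,44),(-102,0,62)]:
    cv2.circle(im,tuple(int(v) for v in proj(p,pose2(*UA,np.array(q)/1000))[0]),3,(0,255,0),1)
cv2.imwrite("pics/w8o.png",cv2.resize(im,None,fx=1.55,fy=1.55,interpolation=cv2.INTER_CUBIC))
```

```text
tot cm [ 0.05  0.13 14.36] w [0.    0.    0.024] at [0.5705 0.3103 0.1746] t 9.5667 heading y deg 67.38 j [ 0.5   0.48  0.16  1.25 -0.    0.89]
[0.05, 0.13, 14.36] [0.0, 0.0, 0.024]
```

View pics/w8o.png

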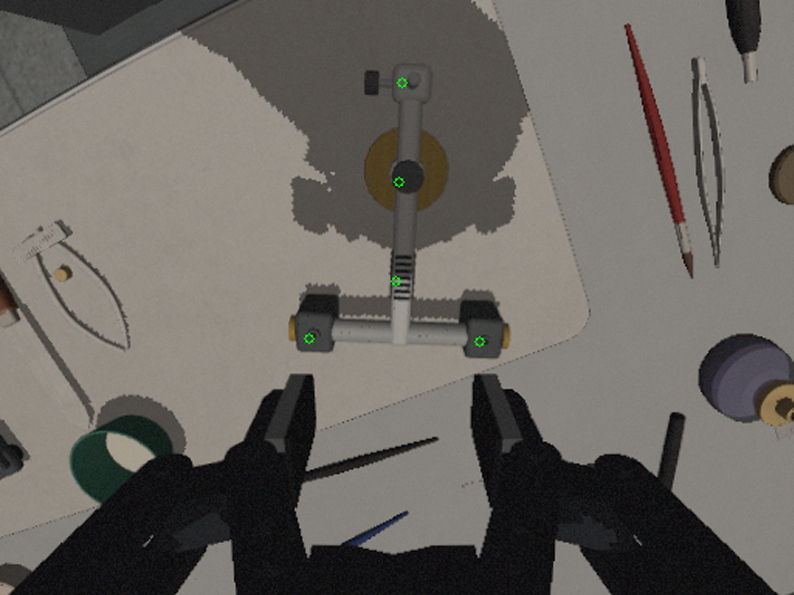

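```bash
cat > fit4.py <<'E'
from fit1 import *
pw=np.load("w8p.npy",allow_pickle=True).item()
C=lambda x,y:np.array([x/1.55-.2,y/1.55-.2])
w=[(pw,m(0,0,36),C(402,277)),(pw,m(36,-50,37),C(312,336)),(pw,m(36,50,37),C(482,340)),(pw,m(-56,0,44),C(407,176)),(pw,m(0,0,36),C(402.5,277))]
u=proj(pw,pose2(.5706,.3117,-.4184,m(36,50,37)))*1.55;print(u)
for o in (w,ua+w):
    v,r=fit(o,[.57,.31,-.42]);print(v);print(r.round(1).tolist())
E
python3 fit4.py
```

```text
[[479.26501629 342.06621517]]
[ 0.56947381  0.3155108  -0.43856313]
[[-0.4, 0.1], [0.3, -1.8], [1.1, -0.0], [-0.0, 0.6], [-0.7, 0.1]]
[ 0.56971103  0.3150961  -0.43272755]
[[-1.5, 0.7], [-1.9, 0.5], [-1.2, 0.3], [-0.3, 0.8], [-3.0, -0.4], [-0.8, 0.5], [0.3, -1.1], [1.0, 0.1], [-0.8, 1.1], [-1.1, 0.5]]
```

```bash
sed -i 's/^UA=.*/UA=(0.5697,0.3152,-0.436)/' h.py
python3 - <<'E'
from h import *
plan([UA[0],UA[1],.09],UA[2]+np.pi/2,1)
E
```

```text
tot cm [0.25 0.4  8.45] w [0.    0.    0.041] at [0.5705 0.3105 0.1745] t 9.6167 heading y deg 67.38 j [ 0.5   0.48  0.16  1.25 -0.    0.89]
[0.25, 0.4, 8.45] [0.0, 0.0, 0.041]
```

>>> {"op": "move_arm", "data": {
  "moves": [
    {"x": 0.1, "y": 0.2, "z": 1.5, "wx": 0, "wy": 0, "wz": 0.04, "grip": 0.6},
    {"x": 0.25, "y": 0.4, "z": 3, "wx": 0, "wy": 0, "wz": 0.04, "grip": 0.6},
    {"x": 0.25, "y": 0.4, "z": 5, "wx": 0, "wy": 0, "wz": 0.04, "grip": 0.6},
    {"x": 0.25, "y": 0.4, "z": 7, "wx": 0, "wy": 0, "wz": 0.04, "grip": 0.6},
    {"x": 0.25, "y": 0.4, "z": 8.4, "wx": 0, "wy": 0, "wz": 0.04, "grip": 0.6},
    {"x": 0.25, "y": 0.4, "z": 8.4, "wx": 0, "wy": 0, "wz": 0.04, "grip": 0.6},
    {"x": 0.25, "y": 0.4, "z": 8.4, "wx": 0, "wy": 0, "wz": 0.04, "grip": 0.6},
    {"x": 0.25, "y": 0.4, "z": 8.4, "wx": 0, "wy": 0, "wz": 0.04, "grip": 0.6}
  ]
}}

```text
time_s: 10.28
ee_pos: [0.5701, 0.3157, 0.0913]
orientation: [0.677, 3.067, 0.001]
force: [0.7, -0.0, 0.3]
finger_gap: 0.0511
```

Run:
```python
from h import *
plan([UA[0],UA[1],.031],UA[2]+np.pi/2,1)
p=cams.camera_params("wrist")
im=cams.read_camera("wrist")[:,:,::-1];cv2.imwrite("pics/w9.png",im)
np.save("w9p.npy",p,allow_pickle=True)
im=im.copy()
for q in [(0,0,36),(36,50,37),(36,-50,37),(-56,0,44),(-102,0,62)]:
    cv2.circle(im,tuple(int(v) for v in proj(p,pose2(*UA,np.array(q)/1000))[0]),3,(0,255,0),1)
cv2.imwrite("pics/w9o.png",cv2.resize(im,None,fx=1.55,fy=1.55,interpolation=cv2.INTER_CUBIC))
```

```text
tot cm [ 0.03 -0.07  6.03] w [0.001 0.001 0.001] at [0.5701 0.3157 0.0913] t 10.2833 heading y deg 65.09 j [ 0.51  0.54  0.03  1.07 -0.    0.94]
[0.03, -0.07, 6.03] [0.001, 0.001, 0.001]
```

View pics/w9o.png

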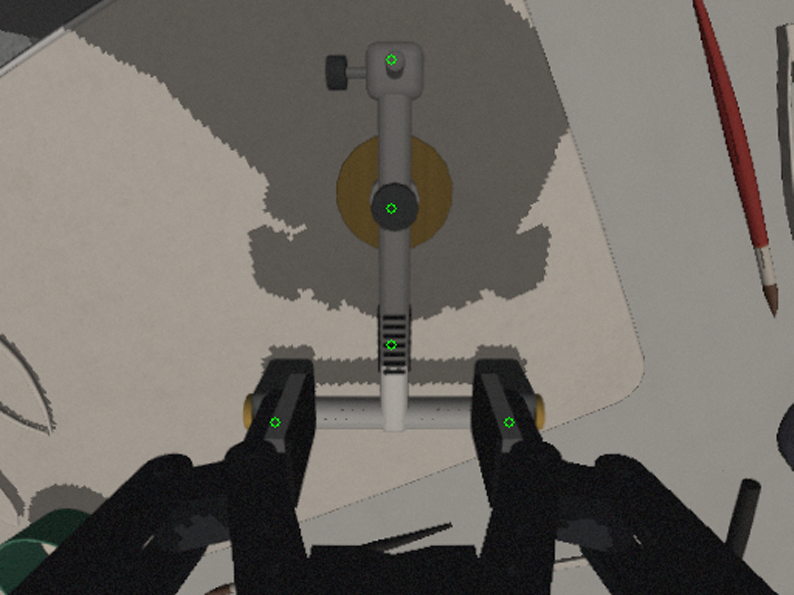

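>>> {"op": "move_arm", "data": {
  "moves": [
    {"x": 0.05, "y": -0.05, "z": 1.5, "wx": 0, "wy": 0, "wz": 0, "grip": 0.5},
    {"x": 0.05, "y": -0.05, "z": 3, "wx": 0, "wy": 0, "wz": 0, "grip": 0.5},
    {"x": 0.05, "y": -0.05, "z": 4.5, "wx": 0, "wy": 0, "wz": 0, "grip": 0.5},
    {"x": 0.05, "y": -0.05, "z": 6, "wx": 0, "wy": 0, "wz": 0, "grip": 0.5},
    {"x": 0.05, "y": -0.05, "z": 6, "wx": 0, "wy": 0, "wz": 0, "grip": 0.4},
    {"x": 0.05, "y": -0.05, "z": 6, "wx": 0, "wy": 0, "wz": 0, "grip": 0.35},
    {"x": 0.05, "y": -0.05, "z": 6, "wx": 0, "wy": 0, "wz": 0, "grip": 0.3},
    {"x": 0.05, "y": -0.05, "z": 6, "wx": 0, "wy": 0, "wz": 0, "grip": 0.3}
  ]
}}

```text
time_s: 11.0
ee_pos: [0.5698, 0.3156, 0.0319]
orientation: [0.677, 3.066, 0.002]
force: [-0.1, 0.3, -0.5]
finger_gap: 0.0255
```

>>> {"op": "move_arm", "data": {
  "moves": [
    {"x": 0, "y": 0, "z": 0, "wx": 0, "wy": 0, "wz": 0, "grip": 0.2},
    {"x": 0, "y": 0, "z": 0, "wx": 0, "wy": 0, "wz": 0, "grip": 0.15},
    {"x": 0, "y": 0, "z": 0, "wx": 0, "wy": 0, "wz": 0, "grip": 0.1},
    {"x": 0, "y": 0, "z": 0, "wx": 0, "wy": 0, "wz": 0, "grip": 0},
    {"x": 0, "y": 0, "z": 0, "wx": 0, "wy": 0, "wz": 0, "grip": 0},
    {"x": 0, "y": 0, "z": 0, "wx": 0, "wy": 0, "wz": 0, "grip": 0},
    {"x": 0, "y": 0, "z": 0, "wx": 0, "wy": 0, "wz": 0, "grip": 0},
    {"x": 0, "y": 0, "z": 0, "wx": 0, "wy": 0, "wz": 0, "grip": 0}
  ],
  "newtons": 60
}}

```text
time_s: 11.67
ee_pos: [0.5697, 0.3158, 0.0315]
orientation: [0.677, 3.066, 0.003]
force: [1.1, 2.2, 5.9]
finger_gap: 0.0105
```

Run:
```python
from h import *
s=sense();print(s["ee_pos"],s["force"],s["wrist_torque"],s["finger_gap"])
im=cams.read_camera("wrist")[:,:,::-1];cv2.imwrite("pics/w10.png",cv2.resize(im,None,fx=1.5,fy=1.5))
```

```text
[0.56972795 0.31584856 0.03151518] [1.05463614 2.16622502 5.92771569] [ 0.23230718  0.02873439 -0.08199157] 0.010459165925617603
```

View pics/w10.png

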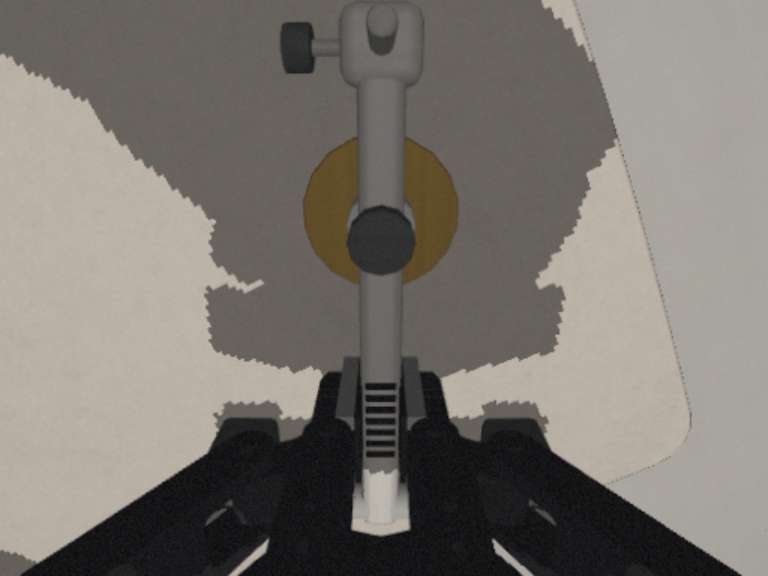

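>>> {"op": "move_arm", "data": {
  "moves": [
    {"x": 0, "y": 0, "z": -0.3, "wx": 0, "wy": 0, "wz": 0, "grip": 0},
    {"x": 0, "y": 0, "z": -0.8, "wx": 0, "wy": 0, "wz": 0, "grip": 0},
    {"x": 0, "y": 0, "z": -1.5, "wx": 0, "wy": 0, "wz": 0, "grip": 0},
    {"x": 0, "y": 0, "z": -2.3, "wx": 0, "wy": 0, "wz": 0, "grip": 0},
    {"x": 0, "y": 0, "z": -3.2, "wx": 0, "wy": 0, "wz": 0, "grip": 0},
    {"x": 0, "y": 0, "z": -4, "wx": 0, "wy": 0, "wz": 0, "grip": 0},
    {"x": 0, "y": 0, "z": -4.5, "wx": 0, "wy": 0, "wz": 0, "grip": 0},
    {"x": 0, "y": 0, "z": -4.5, "wx": 0, "wy": 0, "wz": 0, "grip": 0}
  ],
  "newtons": 70
}}

```text
time_s: 12.38
ee_pos: [0.5697, 0.3156, 0.0771]
orientation: [0.677, 3.066, 0.002]
force: [0.9, -0.3, -4.0]
finger_gap: 0.0107
```

Run:
```python
from h import *
s=sense();print(s["ee_pos"],s["force"],s["wrist_torque"],s["finger_gap"])
im=cams.read_camera("wrist")[:,:,::-1];cv2.imwrite("pics/w11.png",cv2.resize(im,None,fx=1.5,fy=1.5))
im=cams.read_camera("scene")[:,:,::-1];cv2.imwrite("pics/s11.png",cv2.resize(im[90:330,100:420],None,fx=2.4,fy=2.4))
```

```text
[0.56972343 0.31561284 0.07708608] [ 0.93998558 -0.2507483  -4.0459022 ] [-0.02235487  0.03690368  0.00758648] 0.010662660973249366
```

View pics/w11.png

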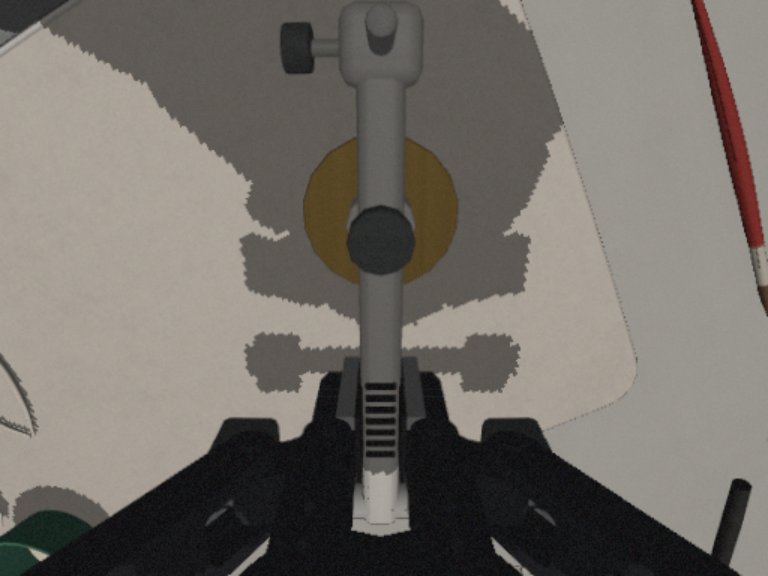

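View pics/s11.png

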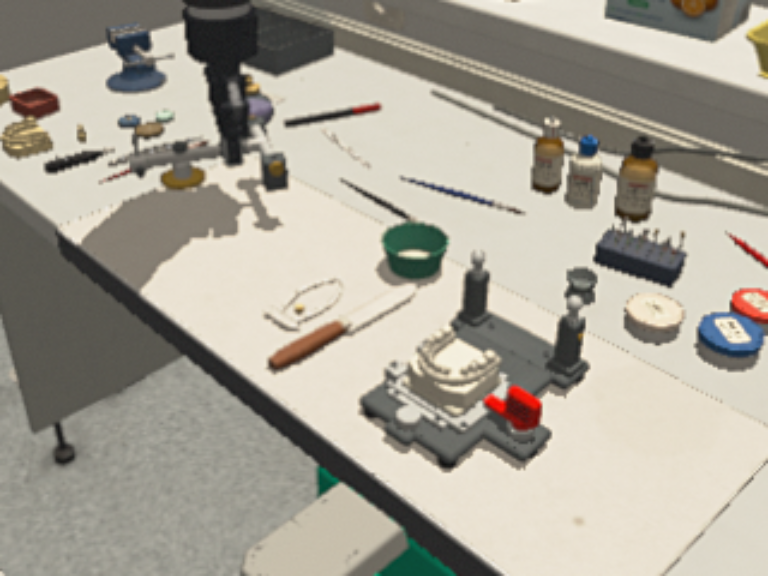

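Run:
```python
from h import *
p=cams.camera_params("wrist");s=sense();t=s["ee_pos"]
im=cv2.imread("pics/w11.png")
h=np.arctan2(*Rn.from_rotvec(s["orientation"]).as_matrix()[[1,0],1])-np.pi/2
for q in [(0,0,36),(13,0,36),(-13,0,36),(-56,0,44),(-102,0,62),(43,0,36)]:
    P=pose2(t[0],t[1],h,np.array(q)/1000)+[0,0,t[2]-.0315]
    u=proj(p,P)[0]*1.5;print(q,u.round(0));cv2.circle(im,tuple(int(v) for v in u),4,(0,255,0),1)
cv2.imwrite("pics/w11o.png",im)
plan([LF[0],LF[1],.17],LF[2]+np.pi/2,16)
```

```text
(0, 0, 36) [381. 420.]
(13, 0, 36) [381. 456.]
(-13, 0, 36) [381. 382.]
(-56, 0, 44) [381. 244.]
(-102, 0, 62) [382.  18.]
(43, 0, 36) [381. 528.]
tot cm [-15.11 -36.26  -9.45] w [ 0.    0.   -0.48] at [0.569  0.3152 0.0755] t 12.4833 heading y deg 65.09 j [ 0.51  0.55  0.01  1.03 -0.    0.94]
[-0.94, -2.27, -0.59] [0.0, 0.0, -0.03]
[-1.89, -4.53, -1.18] [0.0, 0.0, -0.06]
[-2.83, -6.8, -1.77] [0.0, 0.0, -0.09]
[-3.78, -9.06, -2.36] [0.0, 0.0, -0.12]
[-4.72, -11.33, -2.95] [0.0, 0.0, -0.15]
[-5.67, -13.6, -3.54] [0.0, 0.0, -0.18]
[-6.61, -15.86, -4.13] [0.0, 0.0, -0.21]
[-7.56, -18.13, -4.73] [0.0, 0.0, -0.24]
[-8.5, -20.39, -5.32] [0.0, 0.0, -0.27]
[-9.45, -22.66, -5.91] [0.0, 0.0, -0.3]
[-10.39, -24.93, -6.5] [0.0, 0.0, -0.33]
[-11.34, -27.19, -7.09] [0.0, 0.0, -0.36]
[-12.28, -29.46, -7.68] [0.0, 0.0, -0.39]
[-13.22, -31.72, -8.27] [0.0, 0.0, -0.42]
[-14.17, -33.99, -8.86] [0.0, 0.0, -0.45]
[-15.11, -36.26, -9.45] [0.0, 0.0, -0.48]
```

View pics/w11o.png

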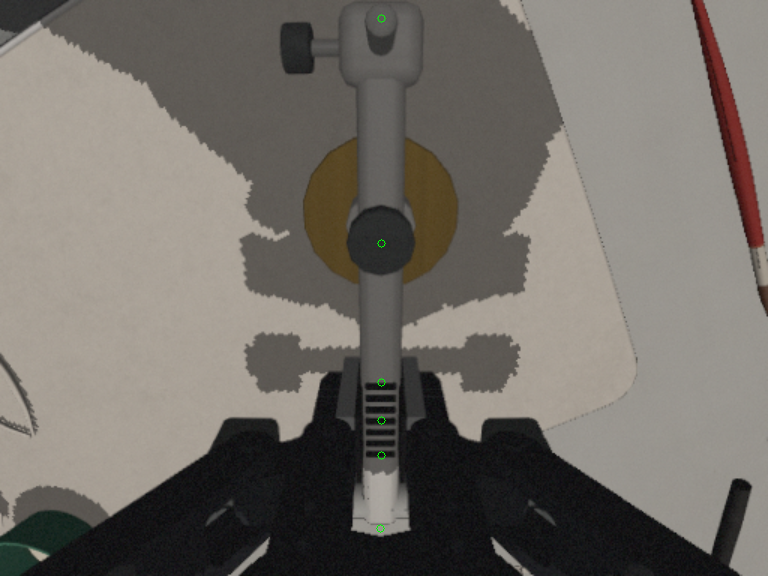

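>>> {"op": "move_arm", "data": {
  "moves": [
    {"x": 0, "y": 0, "z": -1, "wx": 0, "wy": 0, "wz": 0, "grip": 0},
    {"x": 0, "y": 0, "z": -2.5, "wx": 0, "wy": 0, "wz": 0, "grip": 0},
    {"x": 0, "y": 0, "z": -4, "wx": 0, "wy": 0, "wz": 0, "grip": 0},
    {"x": -0.4, "y": -1, "z": -5.5, "wx": 0, "wy": 0, "wz": -0.02, "grip": 0},
    {"x": -1, "y": -2.5, "z": -7, "wx": 0, "wy": 0, "wz": -0.05, "grip": 0},
    {"x": -2, "y": -4.5, "z": -8.5, "wx": 0, "wy": 0, "wz": -0.09, "grip": 0},
    {"x": -3, "y": -7, "z": -9.5, "wx": 0, "wy": 0, "wz": -0.13, "grip": 0},
    {"x": -4, "y": -9.5, "z": -9.5, "wx": 0, "wy": 0, "wz": -0.17, "grip": 0}
  ]
}}

```text
time_s: 13.15
ee_pos: [0.566, 0.2118, 0.1729]
orientation: [0.41, 3.112, 0.002]
force: [1.5, 0.2, -4.6]
finger_gap: 0.0104
```

Run:
```python
from h import *
print(sense()["finger_gap"]);plan([LF[0],LF[1],.17],LF[2]+np.pi/2,12)
```

```text
0.010439117873836896
tot cm [ -6.26 -28.26   0.26] w [ 0.001  0.003 -0.307] at [0.566  0.2118 0.1729] t 13.15 heading y deg 74.99 j [ 0.36  0.4   0.03  1.19 -0.    0.62]
[-0.52, -2.35, 0.02] [0.0, 0.0, -0.026]
[-1.04, -4.71, 0.04] [0.0, 0.001, -0.051]
[-1.57, -7.06, 0.06] [0.0, 0.001, -0.077]
[-2.09, -9.42, 0.09] [0.0, 0.001, -0.102]
[-2.61, -11.77, 0.11] [0.001, 0.001, -0.128]
[-3.13, -14.13, 0.13] [0.001, 0.002, -0.153]
[-3.65, -16.48, 0.15] [0.001, 0.002, -0.179]
[-4.17, -18.84, 0.17] [0.001, 0.002, -0.205]
[-4.7, -21.19, 0.19] [0.001, 0.002, -0.23]
[-5.22, -23.55, 0.21] [0.001, 0.003, -0.256]
[-5.74, -25.9, 0.24] [0.001, 0.003, -0.281]
[-6.26, -28.26, 0.26] [0.001, 0.003, -0.307]
```

>>> {"op": "move_arm", "data": {
  "moves": [
    {"x": -0.5, "y": -2.4, "z": 0, "wx": 0, "wy": 0, "wz": -0.03, "grip": 0},
    {"x": -1, "y": -4.8, "z": 0, "wx": 0, "wy": 0, "wz": -0.06, "grip": 0},
    {"x": -1.6, "y": -7.2, "z": 0, "wx": 0, "wy": 0, "wz": -0.09, "grip": 0},
    {"x": -2.1, "y": -9.6, "z": 0, "wx": 0, "wy": 0, "wz": -0.12, "grip": 0},
    {"x": -2.7, "y": -12, "z": 0, "wx": 0, "wy": 0, "wz": -0.15, "grip": 0},
    {"x": -3.2, "y": -14.4, "z": 0, "wx": 0, "wy": 0, "wz": -0.18, "grip": 0},
    {"x": -3.7, "y": -16.5, "z": 0, "wx": 0, "wy": 0, "wz": -0.21, "grip": 0},
    {"x": -4.1, "y": -18.3, "z": 0, "wx": 0, "wy": 0, "wz": -0.24, "grip": 0}
  ]
}}

```text
time_s: 13.82
ee_pos: [0.5565, 0.0233, 0.1707]
orientation: [-0.038, -3.141, 0.0]
force: [0.1, -0.5, -4.4]
finger_gap: 0.0107
```

Run:
```python
from h import *
plan([LF[0],LF[1],.17],LF[2]+np.pi/2,6)
```

```text
tot cm [  0.08 -10.06   0.07] w [-0.    -0.    -0.069] at [0.5565 0.0233 0.1707] t 13.8167 heading y deg 88.63 j [ 0.04  0.33 -0.09  1.15 -0.    0.07]
[0.01, -1.68, 0.01] [-0.0, -0.0, -0.011]
[0.03, -3.35, 0.02] [-0.0, -0.0, -0.023]
[0.04, -5.03, 0.03] [-0.0, -0.0, -0.034]
[0.05, -6.71, 0.05] [-0.0, -0.0, -0.046]
[0.06, -8.38, 0.06] [-0.0, -0.0, -0.057]
[0.08, -10.06, 0.07] [-0.0, -0.0, -0.069]
```

>>> {"op": "move_arm", "data": {
  "moves": [
    {"x": 0, "y": -1.8, "z": 0, "wx": 0, "wy": 0, "wz": -0.01, "grip": 0},
    {"x": 0, "y": -3.6, "z": 0, "wx": 0, "wy": 0, "wz": -0.03, "grip": 0},
    {"x": 0.1, "y": -5.4, "z": 0, "wx": 0, "wy": 0, "wz": -0.05, "grip": 0},
    {"x": 0.1, "y": -7.2, "z": 0, "wx": 0, "wy": 0, "wz": -0.07, "grip": 0},
    {"x": 0.1, "y": -8.7, "z": 0, "wx": 0, "wy": 0, "wz": -0.07, "grip": 0},
    {"x": 0.1, "y": -9.8, "z": 0, "wx": 0, "wy": 0, "wz": -0.07, "grip": 0},
    {"x": 0.1, "y": -10.1, "z": 0, "wx": 0, "wy": 0, "wz": -0.07, "grip": 0},
    {"x": 0.1, "y": -10.1, "z": 0, "wx": 0, "wy": 0, "wz": -0.07, "grip": 0}
  ]
}}

```text
time_s: 14.48
ee_pos: [0.5533, -0.0766, 0.1704]
orientation: [0.069, -3.141, -0.0]
force: [-0.1, 0.2, -4.3]
finger_gap: 0.0105
```

Run:
```python
from h import *
im=cams.read_camera("top")[:,:,::-1];cv2.imwrite("pics/t12.png",cv2.resize(im[140:260,270:400],None,fx=5,fy=5,interpolation=cv2.INTER_CUBIC))
im=cams.read_camera("scene")[:,:,::-1];cv2.imwrite("pics/s12.png",cv2.resize(im[160:310,200:400],None,fx=4,fy=4,interpolation=cv2.INTER_CUBIC))
p=cams.camera_params("wrist")
im=cams.read_camera("wrist")[:,:,::-1];cv2.imwrite("pics/w12.png",cv2.resize(im,None,fx=1.5,fy=1.5))
plan([LF[0],LF[1],.1435],LF[2]+np.pi/2,1)
```

```text
tot cm [ 0.01 -0.19  2.68] w [ 0.    -0.     0.001] at [ 0.5534 -0.0754  0.1703] t 14.6333 heading y deg 92.62 j [-0.14  0.33 -0.09  1.15  0.   -0.18]
[0.01, -0.19, 2.68] [0.0, -0.0, 0.001]
```

View pics/t12.png

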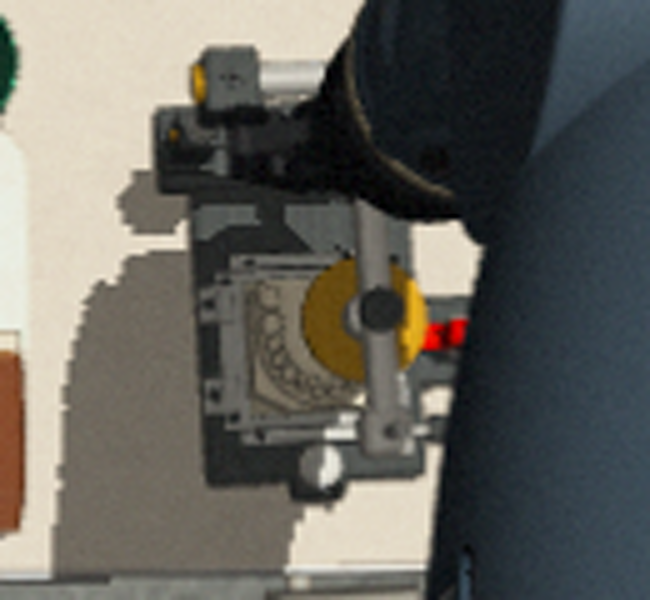

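View pics/s12.png

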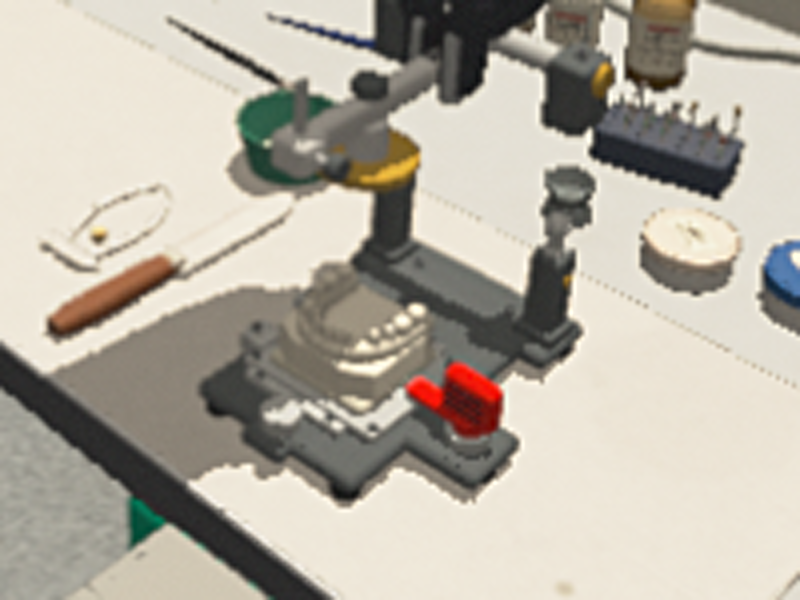

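View pics/w12.png

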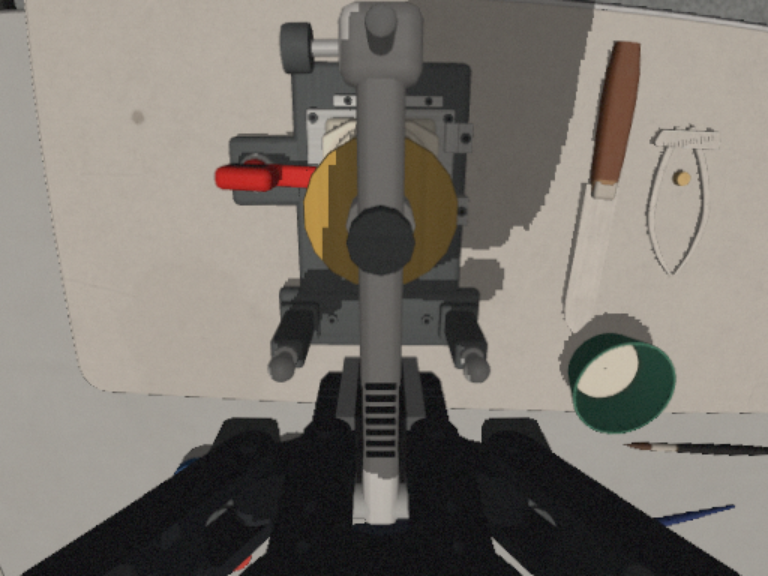

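Run:
```python
from h import *
p=cams.camera_params("wrist");s=sense();print(s["ee_pos"])
a=ray(p,np.array([283,366])/1.5-.17,.080);b=ray(p,np.array([475,366])/1.5-.17,.080)
print(a,b,np.linalg.norm(a-b),(a+b)/2,"expected",pose2(*LF,np.array([.036,0,.08])),np.degrees(np.arctan2(*(a-b)[1::-1])))
```

```text
[ 0.55336075 -0.07540796  0.17033978]
[ 0.5897244  -0.12388846  0.08      ] [ 0.5852743  -0.02590636  0.08      ] 0.09808310495816219 [ 0.58749935 -0.07489741  0.08      ] expected [[ 0.58926356 -0.07568055  0.08      ]] -87.3995569446876
```

>>> {"op": "move_arm", "data": {
  "moves": [
    {"x": 0, "y": -0.1, "z": 0.4, "wx": 0, "wy": 0, "wz": 0, "grip": 0},
    {"x": 0, "y": -0.1, "z": 0.9, "wx": 0, "wy": 0, "wz": 0, "grip": 0},
    {"x": 0, "y": -0.1, "z": 1.4, "wx": 0, "wy": 0, "wz": 0, "grip": 0},
    {"x": 0, "y": -0.1, "z": 1.9, "wx": 0, "wy": 0, "wz": 0, "grip": 0},
    {"x": 0.05, "y": -0.1, "z": 2.3, "wx": 0, "wy": 0, "wz": 0, "grip": 0},
    {"x": 0.05, "y": -0.1, "z": 2.6, "wx": 0, "wy": 0, "wz": 0, "grip": 0},
    {"x": 0.05, "y": -0.1, "z": 2.65, "wx": 0, "wy": 0, "wz": 0, "grip": 0},
    {"x": 0.05, "y": -0.1, "z": 2.65, "wx": 0, "wy": 0, "wz": 0, "grip": 0}
  ]
}}

```text
time_s: 15.3
ee_pos: [0.5528, -0.0771, 0.1435]
orientation: [0.071, -3.14, -0.0]
force: [0.3, -0.2, -3.8]
finger_gap: 0.011
```

>>> {"op": "move_arm", "data": {
  "moves": [
    {"x": 0, "y": 0, "z": 0, "wx": 0, "wy": 0, "wz": 0, "grip": 0},
    {"x": 0, "y": 0, "z": 0, "wx": 0, "wy": 0, "wz": 0, "grip": 0},
    {"x": 0, "y": 0, "z": 0, "wx": 0, "wy": 0, "wz": 0, "grip": 0},
    {"x": 0, "y": 0, "z": 0, "wx": 0, "wy": 0, "wz": 0, "grip": 0},
    {"x": 0, "y": 0, "z": 0, "wx": 0, "wy": 0, "wz": 0, "grip": 0},
    {"x": 0, "y": 0, "z": 0, "wx": 0, "wy": 0, "wz": 0, "grip": 0},
    {"x": 0, "y": 0, "z": 0, "wx": 0, "wy": 0, "wz": 0, "grip": 0},
    {"x": 0, "y": 0, "z": 0, "wx": 0, "wy": 0, "wz": 0, "grip": 0}
  ]
}}

```text
time_s: 15.97
ee_pos: [0.5529, -0.0772, 0.1439]
orientation: [-0.071, 3.141, -0.0]
force: [-0.5, 0.8, -4.3]
finger_gap: 0.0107
```

Run:
```python
from h import *
s=sense();print(s["ee_pos"],s["orientation"],s["force"],s["finger_gap"],s["joint_vel"].round(4),s["time_s"])
im=cams.read_camera("wrist")[:,:,::-1];cv2.imwrite("pics/w13.png",cv2.resize(im,None,fx=1.5,fy=1.5))
im=cams.read_camera("scene")[:,:,::-1];cv2.imwrite("pics/s13.png",cv2.resize(im[160:310,200:400],None,fx=4,fy=4,interpolation=cv2.INTER_CUBIC))
```

```text
[ 0.55292972 -0.07715632  0.14385212] [-7.10578104e-02  3.14076658e+00 -2.54839689e-04] [-0.52624061  0.83201964 -4.29711935] 0.010682210031609022 [ 0.0013  0.0006 -0.0012  0.0009  0.0011 -0.0001] 15.9667
```

View pics/w13.png

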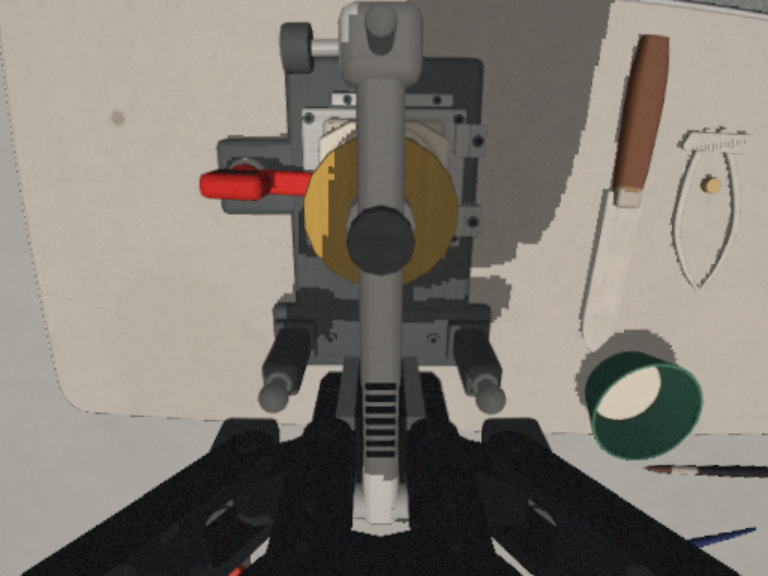

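View pics/s13.png

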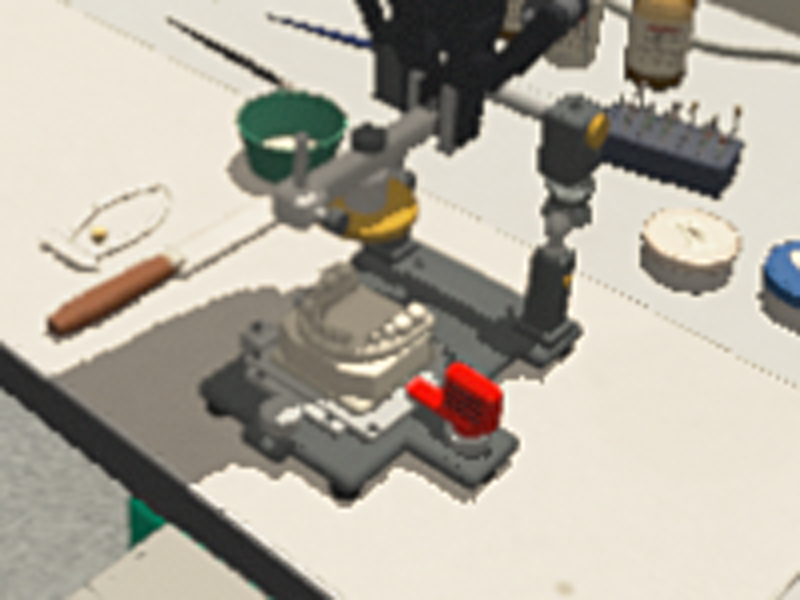

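```bash
python3 -c "
from station import arm
print(arm.finish_job())"
```

```text
the job is handed in; nothing more can be done
None
```

I locked the turnbutton, picked up the upper arm by its ribbed grip and handed the job in at about 16 s, holding the arm over the lower frame. No verdict was reported.

- **Turnbutton:** I turned it anticlockwise to about 90°. The pictures show the red tongue across the carrier's right edge. I pushed about 3° past that but did not read the torque while pushing, so I did not confirm the stop itself.
- **Grip and hold:** The gripper held the arm with a set 70 N, and its reference marks matched the model to within about 1–2 mm. The last reading was TCP (0.553, -0.077, 0.144) m, joint speeds almost zero and 4.3 N of arm weight. The last wrist picture shows no sign of tilt.
- **Position over the frame:** My estimate of the frame's position, and a separate check on the two post balls, put the plate and hinge bar within about 3 mm of target. The underside is about 25 mm above the post tops. The pictures show it clear of the model and posts, with the carrier, bowl, spatula and gauge apparently unmoved.
- **Disagreements:** The top and wrist cameras differed by about 4 mm on where the upper arm first stood, and I trusted the closer wrist view. The finger gap read 10.7 mm on the 12 mm spine and 14.7 mm on the 12 mm wing.

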